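# Sift planter stones and restock the balcony shelf

### The arm

A 6-joint arm with a two-finger parallel gripper is mounted at the origin on the work surface. World frame = base frame: x ahead of the robot, y to its left, z up, the work surface at z = 0. Lengths are in mm, angles in rad, forces in N, time in s.
With the tool pointing down it reaches from about 350 to 775 mm from the base axis. Payload 7.3 kg.
Tool frame: the origin (TCP) lies midway between the tips of the shut fingers; the grasp point (between the pads) lies 19 mm behind it (bot.tcp_to_grasp is the distance from the TCP to the grasp point, in mm); z points along the fingers, y is the line along which they close (so a half turn about z gives the same grasp; the last joint's range is limited). The gripper opens to 92 mm and grips with 3 to 60 N. Pads are 19 mm wide; open, the fingers measure 130 mm over their backs; the gripper's body (75 mm by 190 mm) begins 47 mm behind the grasp point.
Start: joints at [-0.146, 0.342, 1.524, -0, 1.275, -0.146], TCP at [525.019, 0.019, 226.741] pointing down, gripper open.
Joint ranges: [-2.53, 2.53], [-0.77, 2.02], [0.04, 2.7], [-1, 4.14], [0.28, 2.66], [-3.11, 3.11]. Speed limits (rad/s): [2.57, 2.57, 3.14, 3.14, 3.14, 3.14].

### API

Orientations are given as [roll, pitch, yaw] about the fixed x, y, z axes, in that order (R = Rz(yaw) Ry(pitch) Rx(roll)).
In Python, from plant import bot, viewer gives the robot as it stands. The module is installed in compiled form; this text tells all that it offers.
- The arm moves only by the shell command python3 -m handwheel 'ROWS'. ROWS is text: rows parted by semicolons, each of 7 numbers parted by spaces: the shift along the tool's x, y, z scaled (see below), then the turn, a rotation vector about the tool's x, y, z scaled (see below), then the opening, from -1 (shut) to 1 (fully open), so that 0 is half open. In form: tx ty tz rx ry rz gripper; .... A call has 1 to 8 rows; each row is the pose to reach, as a shift and turn from the pose commanded when the call began, along the tool's axes at that moment, turning the shorter way round; what a row does not reach only later rows make up. The controller multiplies each number of a shift by 10 cm and each number of a turn by pi rad. A row lasts 1/12 s, in which the tool goes at most 41.7 mm and 7.16 degrees, less where a joint would pass 70% of its speed; a pose out of reach is approached as far as the arm can. A call with a number of a shift or a turn outside -1 to 1 is refused whole. A call with a gripper value outside its range is refused whole. The fingers move at their own pace and stop on an object; the grip force is fixed at half the most. Time passes only in rows, so rows that repeat a pose let the fingers close. It gives the time, the measured TCP pose, the force, the opening and the grip force at its end, in the units of the state.
- bot.get_obs(): the state, without advancing time (a new reading comes with each control period).
- viewer.capture(name): name is "scene" or "side" or "wrist"; returns a dict with "frame" (420x560x3 uint8, red, green, blue), "fov_y" (degrees; the focal length in pixels is half the picture's height over the tangent of half this angle, whatever the lens; pixels are square), "cx", "cy" (the principal point, pixels), "T" (4x4, takes a point from camera to world coordinates). Camera axes: x right, y down, z forward; pixel columns grow to the right and rows downward; lengths in mm; the calibration is good to about 2 mm. A picture is of the moment at which its call begins. There is no depth.
- bot.close_job(): hands the job in; it is judged then, once.
Trained networks look in a picture, given as the dict that the camera call returned (one of the last four; its "shot" number tells which), for a name from the list of things; names that differ only in an ending like _2 or _b are one class to them, and where a whole thing is asked for, a point or a joint stands for the part that bears it (a point fixed in the world has none). Each returns a list of dicts, best first, with "score" (0 to 1); they miss things now and then, are a little off and sometimes report something else, mostly with a low value. They report only what shows in the picture. A call takes as long as a camera call. They do not tell look-alikes from the thing itself.
- viewer.recognise(target, picture): "centre" ([column, row] in pixels, amid what is visible of it).
- viewer.cut_out(target, picture): "pixels" (420x560 bool, what is visible of it) and "centre" ([column, row] in pixels, amid what is visible of it).
The state is a dict: "time": time; "joint_positions": joint angles; "dq": joint speeds; "tau": joint torques, N m; "tool_pos": TCP position; "tcp_rot": TCP orientation; "contact_force": force on the tool from outside, world axes, zero at the start; "moment": the same for the moment, N m; "grip_width": finger opening in mm; "finger_force": force on a finger pad.
Only numpy, scipy, OpenCV 4.12 (cv2) and the standard library are available. Lean on these libraries where they do the work, as an engineer would, in place of code of your own. Each camera call takes 0.05 s, during which the arm holds its last target. There are 200 camera calls.

### The job

The front tray on the low shelf is used up: take it down to the table, hold the sieve level over it by the grip and shake it side to side until every small stone has dropped through into the tray and only the large ones stay in the sieve, and put in any small stones that lie on the table too; then stand the sieve, large stones in it, back on its cork mat. On the shelf bring the other, older tray forward to the front edge, so that it gets used up next, and set the refilled tray squarely behind it, up to the rear stop. Do not pick small stones out of the sieve with the gripper, do not spill a tray, and leave the tumbler and saucer where they are.

Things in the scene. Friction and masses are not known exactly. Their poses are not given: they have to be found in the camera images.
- sieve_grip (a point): the sieve's wooden grip bar, centre: 14 x 18 mm (thick x high), 108 mm long along x, the top of the fixed bail. z up, y across the bar. The sieve is a stainless frame 108 (x) x 146 (y) mm, 45 mm high, 0.32 kg; this point lies over its middle, 95 mm above its underside (99 mm above the table on its 4 mm mat). The frame reaches down past the floor of the sieve
- sieve_floor (a point): middle of the sieve's floor, on its top face, 12 mm above the underside; axes as the grip. Square holes of 28 mm lie between smooth flat bars 8 mm wide, 3 across and 2 along. Stones on it keep still in an easy carry (under 1.5 m/s2) and slide in a shake above 3.5 m/s2, such as 40 mm strokes to and fro three times a second; one riding along a bar comes off with strokes crosswise
- mat: the sieve's cork mat on the table, fixed, 165 x 200 mm, 4 mm thick; origin under its middle, y along its long side. The sieve stands on it at the start, long side along long side, and belongs there
- tray_new_c (a point): the used-up, empty wooden tray, centre, half-way up; at the start in the front place of the shelf, long side across it. Open-topped, 170 (x) x 210 (y) mm outside, 70 mm high, walls 9 mm, floor 6 mm, 0.30 kg; its wall can be pinched from above. z is up, so the rim is 35 mm above this point
- tray_old_c (a point): the other tray, of the same make and size, older stock: a layer of stones up to 28 mm above its underside is fixed in it, 0.40 kg; centre, half-way up, axes as for the empty tray. At the start in the rear place of the shelf
- shelf: low white shelf, fixed, its board's top 20 mm above the table, for a row of two trays, one behind the other, long sides across. Origin on the table under the middle of the row; x points to the rear. Open front edge at x = -180 mm, rear stop at x = +180, insides of the side cheeks at y = +-113; cheeks 10 mm, stop 12 mm thick, standing 25 mm above the board
- tumbler: glass tumbler, 72 mm wide, 100 mm high, loose; origin under it. Not part of the job
- saucer: white saucer, 144 mm wide, 18 mm high, loose; origin under it. Not part of the job
- small1_c (a point): a small flat round stone, 20 mm wide, 12 mm thick, 10 g, centre; z is across its thickness. Four to seven are there at a start, all in the sieve but for up to two on the table; the rest are absent
- small2_c (a point): a small flat round stone, 20 mm wide, 12 mm thick, 10 g, centre; z is across its thickness. Four to seven are there at a start, all in the sieve but for up to two on the table; the rest are absent
- small3_c (a point): a small flat round stone, 20 mm wide, 12 mm thick, 10 g, centre; z is across its thickness. Four to seven are there at a start, all in the sieve but for up to two on the table; the rest are absent
- small4_c (a point): a small flat round stone, 20 mm wide, 12 mm thick, 10 g, centre; z is across its thickness. Four to seven are there at a start, all in the sieve but for up to two on the table; the rest are absent
- small5_c (a point): a small flat round stone, 20 mm wide, 12 mm thick, 10 g, centre; z is across its thickness. Four to seven are there at a start, all in the sieve but for up to two on the table; the rest are absent
- small6_c (a point): a small flat round stone, 20 mm wide, 12 mm thick, 10 g, centre; z is across its thickness. Four to seven are there at a start, all in the sieve but for up to two on the table; the rest are absent
- small7_c (a point): a small flat round stone, 20 mm wide, 12 mm thick, 10 g, centre; z is across its thickness. Four to seven are there at a start, all in the sieve but for up to two on the table; the rest are absent
- big1_c (a point): a large flat round stone, 42 mm wide, 16 mm thick, 50 g, centre; z is across its thickness. Two or three of these lie in the sieve at the start, the rest are absent; they cannot pass its holes
- big2_c (a point): a large flat round stone, 42 mm wide, 16 mm thick, 50 g, centre; z is across its thickness. Two or three of these lie in the sieve at the start, the rest are absent; they cannot pass its holes
- big3_c (a point): a large flat round stone, 42 mm wide, 16 mm thick, 50 g, centre; z is across its thickness. Two or three of these lie in the sieve at the start, the rest are absent; they cannot pass its holes
- big4_c (a point): a large flat round stone, 42 mm wide, 16 mm thick, 50 g, centre; z is across its thickness. Two or three of these lie in the sieve at the start, the rest are absent; they cannot pass its holes
There are look-alikes about, which are no part of the job. Leave any green look-alike of the part that bears big4_c alone.

How it is judged (in metres and radians):
On the way, in this order (a step that is already met when the one before it is completed fails the run):
1. the sieve is held over the empty tray (x of sieve_grip in the frame of tray_new_c between -0.08 and 0.08 m and y of sieve_grip in the frame of tray_new_c between -0.09 and 0.09 m and z of sieve_grip in the frame of tray_new_c between 0.09 and 0.32 m), for 0.2 s.
2. every small stone is in that tray (x of small1_c in the frame of tray_new_c between -0.078 and 0.078 m and y of small1_c in the frame of tray_new_c between -0.098 and 0.098 m and z of small1_c in the frame of tray_new_c between -0.035 and 0.025 m and x of small2_c in the frame of tray_new_c between -0.078 and 0.078 m and y of small2_c in the frame of tray_new_c between -0.098 and 0.098 m and z of small2_c in the frame of tray_new_c between -0.035 and 0.025 m and x of small3_c in the frame of tray_new_c between -0.078 and 0.078 m and y of small3_c in the frame of tray_new_c between -0.098 and 0.098 m and z of small3_c in the frame of tray_new_c between -0.035 and 0.025 m and x of small4_c in the frame of tray_new_c between -0.078 and 0.078 m and y of small4_c in the frame of tray_new_c between -0.098 and 0.098 m and z of small4_c in the frame of tray_new_c between -0.035 and 0.025 m and x of small5_c in the frame of tray_new_c between -0.078 and 0.078 m and y of small5_c in the frame of tray_new_c between -0.098 and 0.098 m and z of small5_c in the frame of tray_new_c between -0.035 and 0.025 m and x of small6_c in the frame of tray_new_c between -0.078 and 0.078 m and y of small6_c in the frame of tray_new_c between -0.098 and 0.098 m and z of small6_c in the frame of tray_new_c between -0.035 and 0.025 m and x of small7_c in the frame of tray_new_c between -0.078 and 0.078 m and y of small7_c in the frame of tray_new_c between -0.098 and 0.098 m and z of small7_c in the frame of tray_new_c between -0.035 and 0.025 m), for 0.3 s.
At the end, for the whole second after the job is handed in: Small stones in the new tray, large in the sieve, which stands on the mat (middles within 35 mm). Both trays flat on the shelf, square within 0.12 rad: older in front, within 20 mm of the front edge, new behind, within 30 mm of the rear stop. All at rest (all of step 2 and x of big1_c in the frame of sieve_grip between -0.053 and 0.053 m and y of big1_c in the frame of sieve_grip between -0.072 and 0.072 m and z of big1_c in the frame of sieve_grip between -0.095 and -0.045 m and x of big2_c in the frame of sieve_grip between -0.053 and 0.053 m and y of big2_c in the frame of sieve_grip between -0.072 and 0.072 m and z of big2_c in the frame of sieve_grip between -0.095 and -0.045 m and x of big3_c in the frame of sieve_grip between -0.053 and 0.053 m and y of big3_c in the frame of sieve_grip between -0.072 and 0.072 m and z of big3_c in the frame of sieve_grip between -0.095 and -0.045 m and x of big4_c in the frame of sieve_grip between -0.053 and 0.053 m and y of big4_c in the frame of sieve_grip between -0.072 and 0.072 m and z of big4_c in the frame of sieve_grip between -0.095 and -0.045 m and angle between the x axis of each of tray_old_c, tray_new_c and the x axis of shelf, either way round below 0.12 rad and angle between each of tray_old_c, tray_new_c, sieve_grip's own z axis and vertical below 0.06 rad and y of tray_old_c in the frame of shelf between -0.02 and 0.02 m and z of tray_old_c in the frame of shelf between 0.045 and 0.062 m and y of tray_new_c in the frame of shelf between -0.02 and 0.02 m and z of tray_new_c in the frame of shelf between 0.045 and 0.062 m and x of tray_old_c in the frame of shelf between -0.12 and -0.075 m and x of tray_new_c in the frame of shelf above 0.065 m and horizontal distance between sieve_grip and mat below 0.035 m and height (world z) of sieve_grip below 0.107 m and linear speed of each of sieve, tray_new, tray_old below 0.03 m/s); the robot touches nothing.
It fails at once if the gripper handles a small stone inside the sieve ((contact force between the fingers and small1 above 0.3 N and x of small1_c in the frame of sieve_grip between -0.053 and 0.053 m and y of small1_c in the frame of sieve_grip between -0.072 and 0.072 m and z of small1_c in the frame of sieve_grip between -0.09 and -0.04 m) or (contact force between the fingers and small2 above 0.3 N and x of small2_c in the frame of sieve_grip between -0.053 and 0.053 m and y of small2_c in the frame of sieve_grip between -0.072 and 0.072 m and z of small2_c in the frame of sieve_grip between -0.09 and -0.04 m) or (contact force between the fingers and small3 above 0.3 N and x of small3_c in the frame of sieve_grip between -0.053 and 0.053 m and y of small3_c in the frame of sieve_grip between -0.072 and 0.072 m and z of small3_c in the frame of sieve_grip between -0.09 and -0.04 m) or (contact force between the fingers and small4 above 0.3 N and x of small4_c in the frame of sieve_grip between -0.053 and 0.053 m and y of small4_c in the frame of sieve_grip between -0.072 and 0.072 m and z of small4_c in the frame of sieve_grip between -0.09 and -0.04 m) or (contact force between the fingers and small5 above 0.3 N and x of small5_c in the frame of sieve_grip between -0.053 and 0.053 m and y of small5_c in the frame of sieve_grip between -0.072 and 0.072 m and z of small5_c in the frame of sieve_grip between -0.09 and -0.04 m) or (contact force between the fingers and small6 above 0.3 N and x of small6_c in the frame of sieve_grip between -0.053 and 0.053 m and y of small6_c in the frame of sieve_grip between -0.072 and 0.072 m and z of small6_c in the frame of sieve_grip between -0.09 and -0.04 m) or (contact force between the fingers and small7 above 0.3 N and x of small7_c in the frame of sieve_grip between -0.053 and 0.053 m and y of small7_c in the frame of sieve_grip between -0.072 and 0.072 m and z of small7_c in the frame of sieve_grip between -0.09 and -0.04 m)).
It fails at once if a tray is tipped by more than 0.5 rad (angle between any of tray_new_c, tray_old_c's own z axis and vertical above 0.5 rad).
It fails at once if the tumbler or saucer is moved by more than 30 mm (distance of any of tumbler, saucer from where it was at the start of the episode above 0.03 m).
Of small1, small2, small3, small4, small5, small6, small7 only 4 to 7 are there at a start; the rules pass over those that are not, and their reading is None.
Of big1, big2, big3, big4 only 2 to 3 are there at a start; the rules pass over those that are not, and their reading is None.
At some moment in a run one of tray_new, tray_old may be knocked a few centimetres aside while the robot is not near it.
It also fails if it takes over 210 s, if anything falls off the work surface, if the arm or the gripper's body presses on something with over 40 N, if the wrist force passes 120 N, or if a joint passes its speed limit or range.

## Working session

There is one attempt and no reset: what is moved stays moved. The work goes in short steps, Python scripts to look and compute and a shell command to move; the robot and the scene stay as the last step left them, time stands still between calls to the robot, and variables do not carry over. Pictures are saved under pics/ and viewed, at most 14 in all, crops included, and the job is handed in when it is done.

```bash
mkdir -p pics; cat > h.py <<'E'
import numpy as np, cv2
from plant import bot, viewer
def ray(p,uv):
    f=p["frame"].shape[0]/2/np.tan(np.radians(p["fov_y"])/2)
    d=np.array([(uv[0]-p["cx"])/f,(uv[1]-p["cy"])/f,1.]); T=np.array(p["T"])
    return T[:3,3],T[:3,:3]@d
def atz(p,uv,z):
    o,d=ray(p,uv); return (o+d*(z-o[2])/d[2])[:2].round(1)
def proj(p,X):
    f=p["frame"].shape[0]/2/np.tan(np.radians(p["fov_y"])/2)
    T=np.array(p["T"]); c=T[:3,:3].T@(np.array(X,float)-T[:3,3]); return (np.array([p["cx"],p["cy"]])+f*c[:2]/c[2]).round(1)
def save(p,n): cv2.imwrite(f"pics/{n}.png",cv2.cvtColor(p["frame"],cv2.COLOR_RGB2BGR))
E
python3 - <<'E'
from h import *
o=bot.get_obs(); print(o)
Z={"sieve_grip":99,"mat":4,"tray_new_c":55,"tray_old_c":55,"shelf":20,"tumbler":50,"saucer":10,"small1_c":6,"big1_c":24,"sieve_floor":16}
for c in("scene","side"):
    p=viewer.capture(c); save(p,c+"0"); print(c,np.array(p["T"]).round(2).tolist(),p["fov_y"])
    for n,z in Z.items():
        print(n,[(round(r["score"],2),np.round(r["centre"]).tolist(),atz(p,r["centre"],z).tolist()) for r in viewer.recognise(n,p)])
E
```

```text
{'time': 0.0, 'joint_positions': array([-1.45997880e-01,  3.42716012e-01,  1.52501396e+00,  3.97059427e-06,
        1.27541705e+00, -1.45981745e-01]), 'dq': array([ 4.08430111e-04,  7.18027691e-06,  6.15820597e-04, -1.62099484e-04,
        2.05296282e-03, -8.36331473e-05]), 'tau': array([ 7.61924657e-04, -4.31245601e+01, -2.44219762e+01,  7.17750052e-02,
        5.59406646e-02, -1.04314388e-04]), 'tool_pos': array([5.24588230e+02, 8.51414174e-02, 2.26049524e+02]), 'tcp_rot': array([-3.14005537e+00, -2.29860524e-04,  1.57077886e+00]), 'contact_force': array([-0.8594971 , -0.59500545,  0.25585199]), 'moment': array([-0.02325625, -0.03784605,  0.00685501]), 'finger_force': 0.0, 'grip_width': 91.97780491230121}
scene [[0.17, 0.65, -0.74, 1591.7], [0.99, -0.12, 0.12, -131.08], [-0.02, -0.75, -0.66, 1056.61], [0.0, 0.0, 0.0, 1.0]] 45.75936931889181
sieve_grip [(0.9, [370.0, 203.0], [543.6, 309.1])]
mat [(0.6, [364.0, 221.0], [516.4, 310.7])]
tray_new_c [(0.88, [164.0, 212.0], [416.8, -294.3])]
tray_old_c [(0.96, [158.0, 262.0], [625.5, -311.8])]
shelf [(0.72, [174.0, 294.0], [713.8, -274.5
[... 223 characters left out ...]
716.2, -268.1])]
sieve_floor [(0.8, [368.0, 205.0], [460.0, 338.0])]
side [[-0.9, -0.24, 0.36, 151.23], [-0.43, 0.5, -0.75, 836.97], [-0.0, -0.83, -0.56, 659.53], [0.0, 0.0, 0.0, 1.0]] 48.585028657584964
sieve_grip [(0.89, [243.0, 319.0], [428.3, 392.8])]
mat [(0.83, [258.0, 360.0], [406.2, 388.5])]
tray_new_c [(0.65, [366.0, 158.0], [434.3, -313.7])]
tray_old_c [(0.63, [298.0, 140.0], [651.4, -335.7])]
shelf [(0.91, [313.0, 178.0], [547.2, -201.0])]
tumbler [(0.7, [177.0, 227.0], [719.6, 178.9]), (0.48, [234.0, 335.0], [449.0, 392.1])]
saucer [(0.63, [216.0, 203.0], [727.8, 9.0])]
small1_c []
big1_c [(0.55, [216.0, 330.0], [496.3, 375.9])]
sieve_floor [(0.6, [244.0, 317.0], [471.2, 321.4])]
```

View pics/scene0.png

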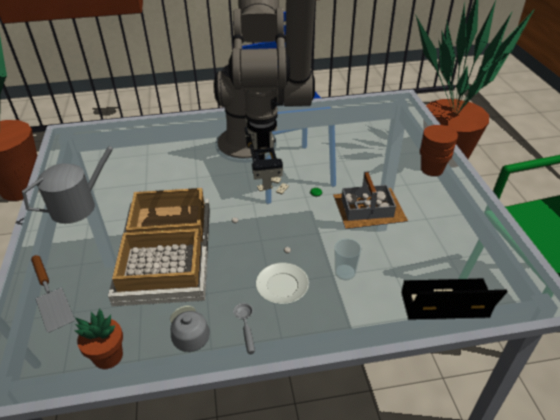

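View pics/side0.png

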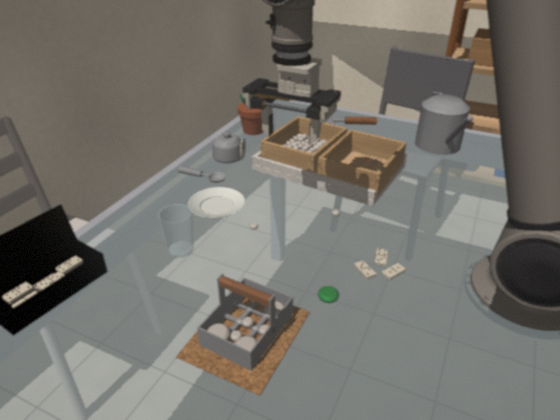

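```bash
python3 - <<'E'
from h import *
a=viewer.capture("scene"); b=viewer.capture("side")
for uv in[(235,220),(287,249),(262,187),(282,187),(316,192)]: print("sc",uv,atz(a,uv,6))
for uv in[(335,212),(253,226),(365,269),(394,270),(381,256),(328,294)]: print("sd",uv,atz(b,uv,6))
# shelf corners / tray rims
for uv in [(134,191),(205,190),(200,284),(115,232)]: print("scene rim",uv,atz(a,uv,90))
A=cv2.resize(a["frame"][165:310,90:260],None,fx=4,fy=4,interpolation=cv2.INTER_CUBIC)
B=cv2.resize(b["frame"][265:390,175:315],None,fx=4.2,fy=4.2,interpolation=cv2.INTER_CUBIC)
C=np.zeros((600,800,3),np.uint8); A=cv2.resize(A,(400,341));C[:341,:400]=A
B=cv2.resize(B,(400,357));C[:357,400:]=B
D=cv2.resize(a["frame"][165:275,225:425],(436,240),interpolation=cv2.INTER_CUBIC);C[360:,:436]=D
save({"frame":C},"crop1")
E
```

```text
sc (235, 220) [440.2 -84.9]
sc (287, 249) [593.4  51.7]
sc (262, 187) [293.6  21.9]
sc (282, 187) [306.3  88. ]
sc (316, 192) [353.4 194.1]
sd (335, 212) [441.7 -90.5]
sd (253, 226) [598.3  50.5]
sd (365, 269) [310.9  84.9]
sd (394, 270) [254.9  61.5]
sd (381, 256) [292.   28.1]
sd (328, 294) [355.1 188.9]
scene rim (134, 191) [ 342.6 -381.4]
scene rim (205, 190) [ 378.9 -165.1]
scene rim (200, 284) [ 753.1 -200.6]
scene rim (115, 232) [ 519.1 -426.2]
```

View pics/crop1.png

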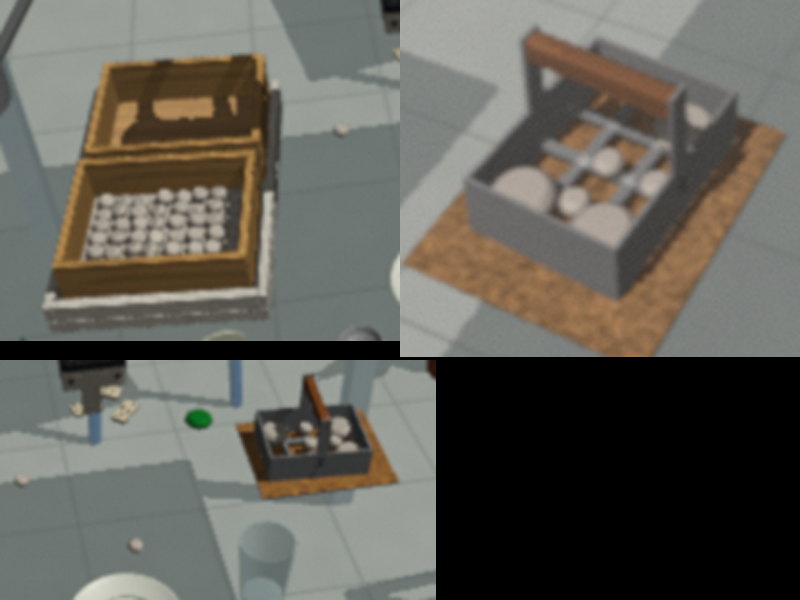

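```bash
python3 -m handwheel '-0.3 -0.3 0.3 0 0 0 1;-0.6 -0.6 0.5 0 0 0 1;-0.88 -0.84 0.8 0 0 0 1;-0.88 -0.84 0.8 0 0 0 1;-0.88 -0.84 0.8 0 0 0 1'; cat > w.py <<'E'
from h import *
import sys
o=bot.get_obs(); print(np.round(o["tool_pos"],1),np.round(o["tcp_rot"],3),o["time"].__round__(1),round(o["grip_width"],1),round(o["finger_force"],1))
p=viewer.capture("wrist"); save(p,sys.argv[1])
for n,z in zip(sys.argv[2::2],sys.argv[3::2]):
    print(n,[(round(r["score"],2),np.round(r["centre"]).tolist(),atz(p,r["centre"],float(z)).tolist()) for r in viewer.recognise(n,p)])
E
python3 w.py w1 small1_c 6 tray_new_c 55
```

```text
time: 1.62
tool_pos: [437.4, -89.1, 144.4]
tcp_rot: [-3.136, -0.001, 1.568]
contact_force: [0.1, -1.1, -0.0]
grip_width: 91.7
finger_force: 0.0
[437.4 -89.1 144.4] [-3.136e+00 -1.000e-03  1.568e+00] 1.6 91.7 0.0
small1_c []
tray_new_c [(0.86, [258.0, 316.0], [418.6, -179.8]), (0.69, [465.0, 45.0], [570.6, 38.8]), (0.25, [281.0, 200.0], [439.3, -74.3])]
```

View pics/w1.png

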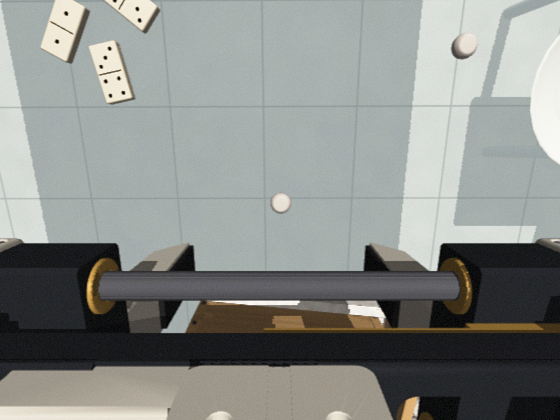

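```bash
python3 - <<'E'
from h import *
p=viewer.capture("wrist")
print(atz(p,(281,203),6),atz(p,(464,46),6)); print(np.array(p["T"]).round(2).tolist(),p["fov_y"])
E
```

```text
[445.2 -87.3] [603.7  52. ]
[[1.0, -0.0, 0.0, 442.95], [-0.0, -0.97, -0.25, -20.51], [0.0, 0.25, -0.97, 305.74], [0.0, 0.0, 0.0, 1.0]] 67.65609325342261
```

```bash
python3 -m handwheel '0 0.03 0.3 0 0 0 0.2;0 0.03 0.6 0 0 0 0.2;0 0.03 0.95 0 0 0 0.2;0 0.03 0.95 0 0 0 0.2;0 0.03 0.95 0 0 0 0.2;0 0.03 0.95 0 0 0 0.2'
```

```text
time: 2.32
tool_pos: [445.7, -87.9, 53.4]
tcp_rot: [3.139, 0.001, 1.572]
contact_force: [0.3, -0.2, 0.3]
grip_width: 57.7
finger_force: 0.0
```

```bash
python3 -m handwheel '0 0 0.25 0 0 0 0.2;0 0 0.48 0 0 0 0.2;0 0 0.48 0 0 0 0.2;0 0 0.48 0 0 0 -1;0 0 0.48 0 0 0 -1;0 0 0.48 0 0 0 -1;0 0 0.48 0 0 0 -1;0 0 0.48 0 0 0 -1'; python3 -m handwheel '0 0 0 0 0 0 -1;0 0 -0.4 0 0 0 -1;0 0 -0.8 0 0 0 -1;0 0 -0.8 0 0 0 -1'
```

```text
time: 2.98
tool_pos: [444.7, -88.2, 4.7]
tcp_rot: [3.14, 0.001, 1.571]
contact_force: [-0.2, 0.6, 0.3]
grip_width: 26.6
finger_force: 0.0
time: 3.32
tool_pos: [447.5, -89.2, 89.3]
tcp_rot: [3.132, 0.003, 1.571]
contact_force: [1.3, -0.1, -0.0]
grip_width: 18.7
finger_force: 30.0
```

```bash
python3 -m handwheel '0 0 -0.4 0 0 0 -1;-0.3 0 -0.8 0 0 0 -1;-0.7 0 -1 0 0 0 -1;-1 0 -1 0 0 0 -1;-1 0 -1 0 0 0 -1'; python3 -m handwheel '-0.3 0 0 0 0 0 -1;-0.7 0 0 0 0 0 -1;-1 0 0 0 0 0 -1;-1 0 0 0 0 0 -1;-1 0 0 0 0 0 -1'; python3 w.py w2 small1_c 170 tray_new_c 55
```

```text
time: 3.73
tool_pos: [445.4, -194.2, 186.4]
tcp_rot: [3.136, 0.006, 1.567]
contact_force: [0.0, -0.2, -0.4]
grip_width: 18.5
finger_force: 30.0
time: 4.15
tool_pos: [443.5, -288.7, 183.1]
tcp_rot: [-3.141, -0.001, 1.568]
contact_force: [-0.6, 0.6, -0.1]
grip_width: 18.5
finger_force: 30.0
[ 443.5 -288.7  183.1] [-3.141e+00 -1.000e-03  1.568e+00] 4.2 18.5 30.0
small1_c []
tray_new_c [(0.85, [272.0, 157.0], [438.4, -242.1])]
```

View pics/w2.png

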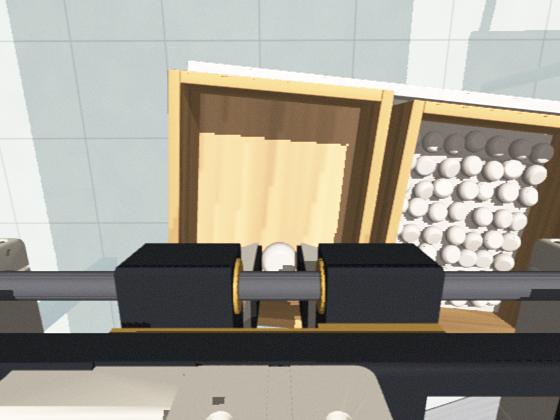

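```bash
python3 - <<'E'
from h import *
p=viewer.capture("wrist")
for uv in [(170,71),(394,92),(181,72),(414,101),(375,240),(384,92),(170,240)]: print(uv,atz(p,uv,90))
for uv in [(190,62),(560,93)]: print('cheek',uv,atz(p,uv,45))
E
python3 -m handwheel '0 0 0.4 0 0 0 -1;0 0 0.8 0 0 0 -1;0 0 1 0 0 0 -1;0 0 1 0 0 0 -1'; python3 -m handwheel '0 0 0.25 0 0 0 -1;0 0 0.25 0 0 0 -1;0 0 0.25 0 0 0 -0.4;0 0 0.25 0 0 0 -0.4;0 0 0.25 0 0 0 -0.4;0 0 0 0 0 0 -0.4;0 0 -0.6 0 0 0 -0.4;0 0 -1 0 0 0 -0.4'; python3 -m handwheel '0.3 0.3 0 0 0 0 0;0.7 0.7 0 0 0 0 0;1 1 0 0 0 0 0;1 1 0 0 0 0 0;1 1 0 0 0 0 0';python3 w.py w3
```

```text
(170, 71) [ 363.6 -174.8]
(394, 92) [ 531.1 -189.4]
(181, 72) [ 371.7 -175.5]
(414, 101) [ 546.9 -195.8]
(375, 240) [ 526.  -307.1]
(384, 92) [ 523.6 -189.4]
(170, 240) [ 352.1 -307.3]
cheek (190, 62) [ 367.1 -159.7]
cheek (560, 93) [ 693.9 -184.8]
time: 4.68
tool_pos: [441.9, -284.8, 79.7]
tcp_rot: [-3.135, -0.006, 1.572]
contact_force: [0.1, 0.6, 0.0]
grip_width: 18.7
finger_force: 30.0
time: 5.35
tool_pos: [443.5, -287.5, 168.9]
tcp_rot: [-3.141, -0.001, 1.571]
contact_force: [1.2, -0.6, 0.4]
grip_width: 27.6
finger_force: 0.0
time: 5.77
tool_pos: [546.6, -185.0, 168.6]
tcp_rot: [3.138, 0.0, 1.575]
contact_force: [-0.2, 0.1, -0.3]
grip_width: 45.2
finger_force: 0.0
[ 546.6 -185.   168.6] [3.138 0.    1.575] 5.8 45.2 0.0
```

View pics/w3.png

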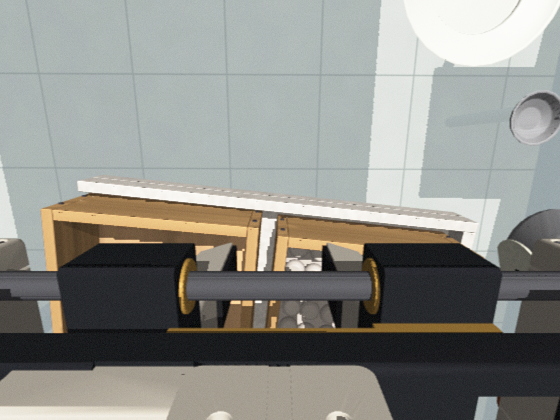

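```bash
python3 -m handwheel '0.4 0.2 0 0 0 0 0.2;0.8 0.4 0 0 0 0 0.2;1 0.56 0 0 0 0 0.2;1 0.56 0 0 0 0 0.2'; python3 -m handwheel '0.4 0 0 0 0 0 0.2;0.8 0 0 0 0 0 0.2;1 0 0 0 0 0 0.2;1 0 0 0 0 0 0.2';python3 -m handwheel '0.39 0 0.4 0 0 0 0.2;0.39 0 0.8 0 0 0 0.2;0.39 0 0.8 0 0 0 0.2;0.39 0 0.8 0 0 0 0.2';python3 - <<'E'
from h import *
p=viewer.capture("wrist"); save(p,"w4"); g=p["frame"].astype(int)
print(bot.get_obs()["tool_pos"], proj(p,(600,51,6)))
m=((g.min(2)>170)&(g[...,0]>g[...,2]+5)).astype(np.uint8); m[240:]=0
n,l,s,c=cv2.connectedComponentsWithStats(m)
for i in range(1,n):
    if s[i,4]>60: print(s[i].tolist(),c[i].round(),atz(p,c[i],6))
E
```

```text
time: 6.15
tool_pos: [601.8, -84.6, 168.0]
tcp_rot: [3.139, -0.001, 1.574]
contact_force: [-0.5, 0.8, -0.4]
grip_width: 54.8
finger_force: 0.0
time: 6.48
tool_pos: [599.3, 14.5, 167.9]
tcp_rot: [3.141, -0.001, 1.574]
contact_force: [-0.1, 1.0, -0.2]
grip_width: 55.1
finger_force: 0.0
time: 6.82
tool_pos: [597.7, 49.7, 84.5]
tcp_rot: [-3.135, 0.0, 1.571]
contact_force: [-0.4, 0.1, -1.0]
grip_width: 54.9
finger_force: 0.0
[599.52691074  49.24091247  86.90462077] [281.6 219.7]
[359, 182, 173, 58, 4475] [456. 210.] [735.   59.2]
[266, 209, 23, 24, 409] [277. 220.] [596.1  50.4]
```

```bash
python3 -m handwheel '0 -0.02 0.4 0 0 0 0.2;0 -0.02 0.7 0 0 0 0.2;0 -0.02 0.83 0 0 0 0.2;0 -0.02 0.83 0 0 0 0.2;0 -0.02 0.83 0 0 0 -1;0 -0.02 0.83 0 0 0 -1;0 -0.02 0.83 0 0 0 -1;0 -0.02 0.83 0 0 0 -1';python3 -m handwheel '0 0 0 0 0 0 -1;0 0 0 0 0 0 -1;0 0 -0.4 0 0 0 -1;0 0 -0.8 0 0 0 -1;0 0 -1 0 0 0 -1;0 0 -1 0 0 0 -1'
```

```text
time: 7.53
tool_pos: [599.3, 50.7, 6.0]
tcp_rot: [3.138, 0.0, 1.571]
contact_force: [0.5, 0.0, -0.3]
grip_width: 32.8
finger_force: 0.0
time: 8.03
tool_pos: [601.2, 51.1, 109.8]
tcp_rot: [3.131, 0.0, 1.571]
contact_force: [-0.2, -0.5, -0.1]
grip_width: 18.4
finger_force: 30.0
```

```bash
python3 -m handwheel '-0.3 -0.2 -0.3 0 0 0 -1;-0.6 -0.5 -0.6 0 0 0 -1;-0.9 -0.8 -0.7 0 0 0 -1;-1 -0.8 -0.7 0 0 0 -1;-1 -0.8 -0.7 0 0 0 -1';python3 -m handwheel '-0.3 -0.2 0 0 0 0 -1;-0.6 -0.5 0 0 0 0 -1;-0.9 -0.8 0 0 0 0 -1;-1 -0.8 0 0 0 0 -1;-1 -0.8 0 0 0 0 -1';python3 -m handwheel '-0.4 0 0 0 0 0 -1;-0.8 0 0 0 0 0 -1;-1 0 0 0 0 0 -1;-1 0 0 0 0 0 -1';python3 -m handwheel '-0.35 0 0.4 0 0 0 -1;-0.35 0 0.8 0 0 0 -1;-0.35 0 1 0 0 0 -1;-0.35 0 1 0 0 0 -1'
```

```text
time: 8.45
tool_pos: [516.4, -52.0, 175.3]
tcp_rot: [3.141, 0.002, 1.568]
contact_force: [1.2, 0.2, -0.6]
grip_width: 18.3
finger_force: 30.0
time: 8.87
tool_pos: [437.3, -150.7, 173.7]
tcp_rot: [-3.141, 0.0, 1.567]
contact_force: [0.3, 0.7, -1.0]
grip_width: 18.4
finger_force: 30.0
time: 9.2
tool_pos: [439.4, -251.9, 173.4]
tcp_rot: [3.141, 0.001, 1.568]
contact_force: [-0.6, 0.6, -0.2]
grip_width: 18.3
finger_force: 30.0
time: 9.53
tool_pos: [436.1, -280.6, 68.4]
tcp_rot: [-3.134, -0.008, 1.571]
contact_force: [-0.8, 0.5, -0.9]
grip_width: 18.8
finger_force: 30.0
```

```bash
python3 -m handwheel '0 0 0.08 0 0 0 -0.4;0 0 0.08 0 0 0 -0.4;0 0 0.08 0 0 0 -0.4;0 0 -0.3 0 0 0 -0.4;0 0 -0.7 0 0 0 -0.4;0 0 -1 0 0 0 -0.4;0 0 -1 0 0 0 -0.4'; python3 -m handwheel '0.3 0.08 0 0 0 0.528 -0.4;0.6 0.08 0 0 0 0.528 -0.4;0.98 0.08 0 0 0 0.528 -0.4;0.98 0.08 0 0 0 0.528 -0.4;0.98 0.08 0 0 0 0.528 -0.4;0.98 0.08 0 0 0 0.528 -0.4;0.98 0.08 0 0 0 0.528 -0.4;0.98 0.08 0 0 0 0.528 -0.4';python3 -m handwheel '0 0 0 0 0 0.2095 -0.4;0 0 0 0 0 0.2095 -0.4;0 0 0 0 0 0.2095 -0.4;0 0 0 0 0 0.2095 -0.4;0 0 0 0 0 0.2095 -0.4;0 0 0 0 0 0.2095 -0.4;0 0 0 0 0 0.2095 -0.4';python3 w.py w5
python3 - <<'E'
from h import *
p=viewer.capture("scene")
A=cv2.resize(p["frame"][165:310,90:260],(680,580),interpolation=cv2.INTER_CUBIC)
B=viewer.capture("wrist")["frame"]
C=np.zeros((600,800,3),np.uint8);C[:420,:560]=B;C[:200,560:]=cv2.resize(A,(240,200));save({"frame":C},"w5")
E
```

```text
time: 10.12
tool_pos: [441.4, -286.1, 182.6]
tcp_rot: [3.13, 0.01, 1.571]
contact_force: [0.7, -0.8, 1.0]
grip_width: 27.3
finger_force: 0.0
time: 10.78
tool_pos: [446.6, -185.7, 175.6]
tcp_rot: [3.139, -0.002, 0.57]
contact_force: [0.2, 0.6, 0.6]
grip_width: 27.6
finger_force: 0.0
time: 11.37
tool_pos: [446.5, -185.8, 175.4]
tcp_rot: [3.14, -0.003, -0.084]
contact_force: [-0.0, -0.9, 0.2]
grip_width: 27.5
finger_force: 0.0
[ 446.5 -185.8  175.4] [ 3.14e+00 -3.00e-03 -8.40e-02] 11.4 27.5 0.0
```

View pics/w5.png

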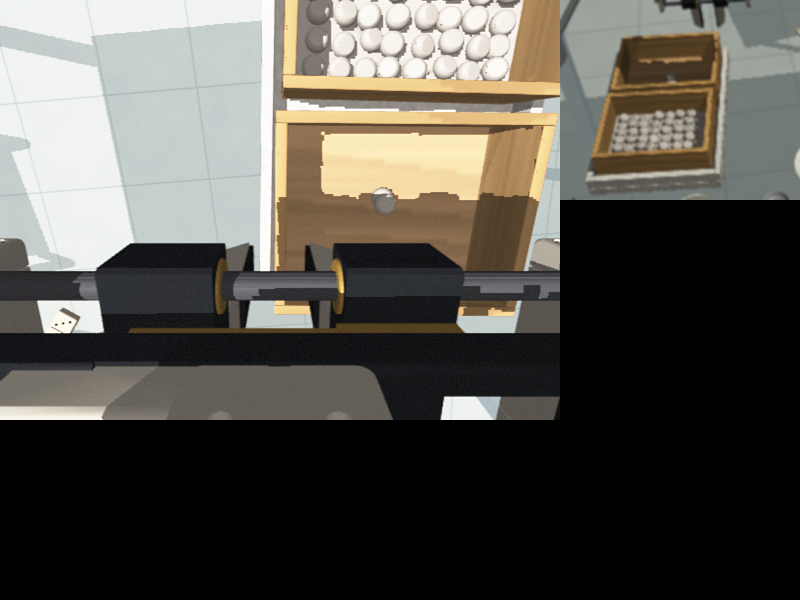

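```bash
python3 - <<'E'
from h import *
p=viewer.capture("wrist")
for uv in [(276,112),(287,124),(557,114),(275,313)]: print(uv,atz(p,uv,90))
E
python3 -m handwheel '0 0 0.3 0 0 0 -0.3;0 0 0.6 0 0 0 -0.3;0 0 0.9 0 0 0 -0.3;0 0 0.9 0 0 0 -0.3'
```

```text
(276, 112) [ 529.4 -190.7]
(287, 124) [ 520.3 -198.1]
(557, 114) [ 511.2 -398. ]
(275, 313) [ 363.  -175.8]
time: 11.9
tool_pos: [443.1, -184.2, 79.8]
tcp_rot: [-3.137, 0.008, -0.082]
contact_force: [-1.2, 0.8, -1.5]
grip_width: 31.8
finger_force: 0.0
```

```bash
python3 -m handwheel '0 0.02 0.2 0 0 0 -0.3;0 0.02 0.34 0 0 0 -0.3;0 0.02 0.34 0 0 0 -1;0 0.02 0.34 0 0 0 -1;0 0.02 0.34 0 0 0 -1;0 0.02 0.34 0 0 0 -1;0 0.02 0.34 0 0 0 -1;0 0.02 0.34 0 0 0 -1'; python3 -m handwheel '0 0 -0.02 0 0 0 -1;0 0 -0.08 0 0 0 -1;0 0 -0.16 0 0 0 -1;0 0 -0.25 0 0 0 -1;0 0 -0.34 0 0 0 -1;0 0 -0.4 0 0 0 -1;0 0 -0.42 0 0 0 -1;0 0 -0.42 0 0 0 -1'
python3 - <<'E'
from h import *
p=viewer.capture("scene"); q=viewer.capture("side")
C=np.zeros((400,800,3),np.uint8);C[:,:400]=cv2.resize(p["frame"][140:320,80:260],(400,400));C[:,400:]=cv2.resize(q["frame"][60:220,240:450],(400,400))
save({"frame":C},"g1")
E
```

```text
time: 12.57
tool_pos: [446.6, -188.2, 51.5]
tcp_rot: [3.141, -0.002, -0.083]
contact_force: [-0.9, 1.9, 7.2]
grip_width: 8.5
finger_force: 30.0
time: 13.23
tool_pos: [446.2, -188.2, 92.9]
tcp_rot: [3.141, -0.002, -0.083]
contact_force: [-0.2, -0.3, -3.3]
grip_width: 9.2
finger_force: 30.0
```

View pics/g1.png

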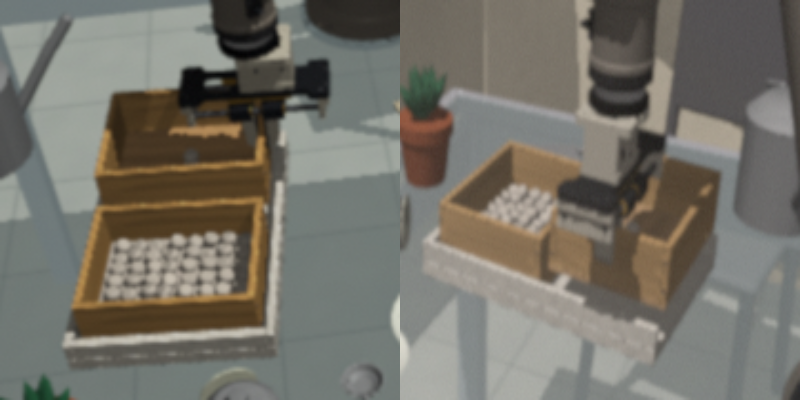

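```bash
for i in 1; do python3 -m handwheel '0 -0.04 0 0 0 0 -1;0.01 -0.14 0 0 0 0 -1;0.02 -0.3 0 0 0 0 -1;0.04 -0.5 0 0 0 0 -1;0.06 -0.69 0 0 0 0 -1;0.07 -0.84 0 0 0 0 -1;0.08 -0.93 0 0 0 0 -1;0.083 -0.97 0 0 0 0 -1';python3 -m handwheel '0 -0.04 0 0 0 0 -1;0.01 -0.14 0 0 0 0 -1;0.02 -0.3 0 0 0 0 -1;0.04 -0.5 0 0 0 0 -1;0.06 -0.69 0 0 0 0 -1;0.07 -0.84 0 0 0 0 -1;0.08 -0.93 0 0 0 0 -1;0.083 -0.97 0 0 0 0 -1';python3 -m handwheel '0 -0.04 0 0 0 0 -1;0.01 -0.14 0 0 0 0 -1;0.02 -0.3 0 0 0 0 -1;0.04 -0.5 0 0 0 0 -1;0.06 -0.69 0 0 0 0 -1;0.07 -0.84 0 0 0 0 -1;0.08 -0.93 0 0 0 0 -1;0.083 -0.97 0 0 0 0 -1';done; python3 -m handwheel '0 0 0.04 0 0 0 -1;0 0 0.12 0 0 0 -1;0 0 0.24 0 0 0 -1;0 0 0.36 0 0 0 -1;0 0 0.46 0 0 0 -1;0 0 0.53 0 0 0 -1;0 0 0.57 0 0 0 -1;0 0 0.59 0 0 0 -1'
```

```text
time: 14.0
tool_pos: [462.1, -90.3, 91.8]
tcp_rot: [-3.141, 0.001, -0.081]
contact_force: [-0.2, 0.4, -3.9]
grip_width: 8.6
finger_force: 30.0
time: 14.67
tool_pos: [478.6, 5.0, 92.0]
tcp_rot: [-3.141, -0.0, -0.082]
contact_force: [-0.8, -0.2, -3.4]
grip_width: 8.9
finger_force: 30.0
time: 15.33
tool_pos: [495.0, 100.9, 92.1]
tcp_rot: [-3.141, -0.0, -0.082]
contact_force: [0.2, -0.1, -4.3]
grip_width: 8.7
finger_force: 30.0
time: 16.0
tool_pos: [494.5, 99.6, 32.3]
tcp_rot: [3.141, 0.001, -0.083]
contact_force: [-0.3, 1.0, -3.4]
grip_width: 8.8
finger_force: 30.0
```

```bash
python3 -m handwheel '0 0 0.02 0 0 0 -1;0 0 0.02 0 0 0 -0.3;0 0 0.02 0 0 0 -0.3;0 0 0.02 0 0 0 -0.3;0 0 -0.3 0 0 0 -0.3;0 0 -0.6 0 0 0 0;0 0 -1 0 0 0 0.2;0 0 -1 0 0 0 0.2';python3 - <<'E'
from h import *
a=viewer.capture("scene");b=viewer.capture("side")
for n in("sieve_grip","mat"):
  r=viewer.recognise(n,a)[0]["centre"],viewer.recognise(n,b)[0]["centre"]
  (o,d),(q,e)=ray(a,r[0]),ray(b,r[1]); s=np.linalg.lstsq(np.c_[d,-e],q-o,rcond=None)[0]
  print(n,r,(o+d*s[0]).round(),(q+e*s[1]).round())
for p,us in((a,[(369,176),(376,191),(336,207),(361,188),(406,221),(347,225)]),(b,[(222,281),(271,298),(256,312),(309,320),(238,383),(182,350)])):
  print([(u,atz(p,u,104 if i<2 else 4)) for i,u in enumerate(us)])
C=np.zeros((480,800,3),np.uint8);C[:,:400]=cv2.resize(a["frame"][160:240,320:420],(400,480));C[:,400:]=cv2.resize(b["frame"][260:400,170:320],(400,480));save({"frame":C},"s1")
E
```

```text
time: 16.67
tool_pos: [498.9, 100.3, 140.1]
tcp_rot: [-3.14, -0.013, -0.082]
contact_force: [1.0, 0.4, 0.4]
grip_width: 47.6
finger_force: 0.0
sieve_grip ([368.7, 201.6], [243.7, 319.4]) [461. 339.  31.] [461. 339.  31.]
mat ([366.2, 221.4], [256.4, 362.0]) [441. 348. -73.] [437. 342. -71.]
[((369, 176), array([423.4, 343.5])), ((376, 191), array([498.1, 341.7])), ((336, 207), array([436.8, 240.6])), ((361, 188), array([358.8, 347.2])), ((406, 221), array([541. , 436.2])), ((347, 225), array([524.7, 252.3]))]
[((222, 281), array([502.5, 335.9])), ((271, 298), array([406.9, 336.1])), ((256, 312), array([462.1, 291.6])), ((309, 320), array([363.4, 266.6])), ((238, 383), array([415.3, 442.2])), ((182, 350), array([536.5, 426.7]))]
```

```bash
python3 -m handwheel '0 0 -0.4 0 0 0 0.2;-0.1 -0.2 -0.8 0 0 0 0.2;-0.2 -0.5 -1 0 0 0 0.2;-0.3 -0.8 -1 0 0 0 0.2;-0.3 -0.8 -1 0 0 0 0.2'; python3 -m handwheel '-0.1 -0.3 0 0 0 0 0.2;-0.24 -0.7 0 0 0 0 0.2;-0.24 -1 0 0 0 0 0.2;-0.24 -1 0 0 0 0 0.2'; python3 -m handwheel '0 -0.3 0 0 0 0 0;0 -0.54 0 0 0 0 0;0 -0.54 0 0 0 0 0;0 -0.54 0 0 0 0 0';python3 w.py w6 sieve_grip 99 sieve_floor 20 mat 4 small1_c 22 big1_c 24
```

```text
time: 17.38
tool_pos: [470.5, 186.3, 233.7]
tcp_rot: [-3.139, -0.001, -0.079]
contact_force: [-0.5, -0.1, -1.2]
grip_width: 55.2
finger_force: 0.0
time: 17.72
tool_pos: [454.9, 287.8, 231.3]
tcp_rot: [-3.141, 0.002, -0.079]
contact_force: [-0.9, -0.5, -1.0]
grip_width: 55.1
finger_force: 0.0
time: 18.05
tool_pos: [459.9, 337.5, 231.2]
tcp_rot: [3.139, 0.002, -0.081]
contact_force: [-0.1, -0.9, -0.6]
grip_width: 46.0
finger_force: 0.0
[459.9 337.5 231.2] [ 3.139e+00  2.000e-03 -8.100e-02] 18.1 46.0 0.0
sieve_grip [(0.75, [284.0, 206.0], [459.7, 332.6])]
sieve_floor [(0.65, [281.0, 204.0], [444.0, 335.4])]
mat [(0.93, [268.0, 167.0], [487.9, 348.3])]
small1_c []
big1_c [(0.62, [237.0, 173.0], [485.8, 383.7])]
```

View pics/w6.png

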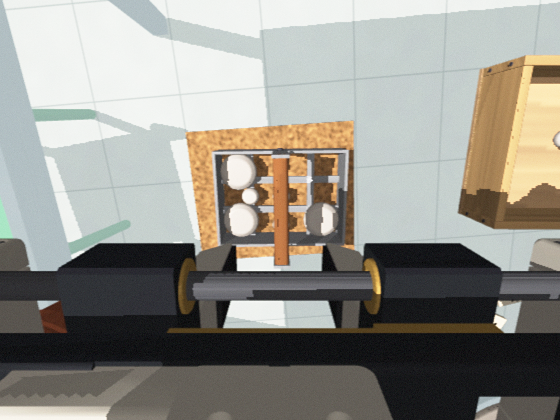

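```bash
python3 - <<'E'
from h import *
p=viewer.capture("wrist")
e=[atz(p,u,106) for u in((281,153),(281,265))]; print(e,np.mean(e,0),np.arctan2(*(e[0]-e[1])[::-1]))
print("frame",[atz(p,u,49) for u in((214,152),(348,150))])
r=viewer.cut_out("mat",p)[0]["pixels"].astype(np.uint8); c=max(cv2.findContours(r,0,2)[0],key=cv2.contourArea)
q=cv2.approxPolyDP(c,8,True)[:,0]; print([(u.tolist(),atz(p,u,4).tolist()) for u in q])
E
```

```text
[array([510.8, 330.4]), array([403. , 339.3])] [456.9  334.85] -0.08237347772067352
frame [array([514.3, 401.8]), array([504.3, 258.5])]
[([351, 123], [532.3, 244.5]), ([186, 134], [536.2, 441.7]), ([201, 248], [390.8, 445.1]), ([216, 246], [392.0, 425.1]), ([212, 151], [513.8, 413.4]), ([344, 147], [505.1, 253.7]), ([352, 249], [372.7, 247.3])]
```

```bash
python3 -m handwheel '-0.02 0.03 0.3 0 0 0 -0.1;-0.02 0.03 0.6 0 0 0 -0.1;-0.02 0.03 0.9 0 0 0 -0.1;-0.02 0.03 0.9 0 0 0 -0.1'; python3 -m handwheel '0 0 0.2 0 0 0 -0.1;0 0 0.4 0 0 0 -0.1;0 0 0.55 0 0 0 -0.1;0 0 0.6 0 0 0 -0.1;0 0 0.6 0 0 0 -0.1'; python3 -m handwheel '0 0 0 0 0 0 -0.5;0 0 0 0 0 0 -1;0 0 0 0 0 0 -1;0 0 0 0 0 0 -1;0 0 0 0 0 0 -1;0 0 0 0 0 0 -1'
```

```text
time: 18.78
tool_pos: [455.0, 332.8, 137.8]
tcp_rot: [3.136, 0.009, -0.083]
contact_force: [-1.4, -0.8, -1.5]
grip_width: 41.4
finger_force: 0.0
time: 19.2
tool_pos: [458.0, 334.7, 83.2]
tcp_rot: [3.141, 0.001, -0.083]
contact_force: [0.8, -0.1, 0.3]
grip_width: 41.2
finger_force: 0.0
time: 19.7
tool_pos: [458.4, 335.1, 83.8]
tcp_rot: [-3.141, -0.001, -0.082]
contact_force: [0.0, -0.6, 5.1]
grip_width: 14.2
finger_force: 30.0
```

```bash
python3 -m handwheel '0 0 -0.03 0 0 0 -1;0 0 -0.11 0 0 0 -1;0 0 -0.25 0 0 0 -1;0 0 -0.42 0 0 0 -1;0 0 -0.6 0 0 0 -1;0 0 -0.75 0 0 0 -1;0 0 -0.85 0 0 0 -1;0 0 -0.88 0 0 0 -1'; python3 -m handwheel '0 0.03 0 0 0 0 -1;0.02 0.11 0 0 0 0 -1;0.05 0.25 0 0 0 0 -1;0.07 0.42 0 0 0 0 -1;0.1 0.59 0 0 0 0 -1;0.12 0.72 0 0 0 0 -1;0.14 0.8 0 0 0 0 -1;0.143 0.83 0 0 0 0 -1'; python3 -m handwheel '0 0.03 0 0 0 0 -1;0.02 0.11 0 0 0 0 -1;0.05 0.25 0 0 0 0 -1;0.07 0.42 0 0 0 0 -1;0.1 0.59 0 0 0 0 -1;0.12 0.72 0 0 0 0 -1;0.14 0.8 0 0 0 0 -1;0.143 0.83 0 0 0 0 -1'
python3 - <<'E'
from h import *
p=viewer.capture("wrist");save(p,"w7");a=viewer.capture("scene")
r=viewer.cut_out("tray_new_c",a)
for k in r[:3]:
  c=max(cv2.findContours(k["pixels"].astype(np.uint8),0,2)[0],key=cv2.contourArea);q=cv2.approxPolyDP(c,5,True)[:,0]
  print(round(k["score"],2),k["centre"],[(u.tolist(),atz(a,u,70).tolist()) for u in q])
B=np.zeros((420,560+240,3),np.uint8);B[:,:560]=p["frame"];B[:240,560:]=cv2.resize(a["frame"][150:270,200:320],(240,240));B[240:,560:]=cv2.resize(a["frame"][190:310,90:250],(240,180));save({"frame":B},"w7")
E
```

```text
time: 20.37
tool_pos: [458.5, 335.1, 172.8]
tcp_rot: [-3.14, -0.002, -0.083]
contact_force: [-0.6, 0.7, -4.2]
grip_width: 13.2
finger_force: 30.0
time: 21.03
tool_pos: [465.6, 249.1, 170.8]
tcp_rot: [3.141, 0.0, -0.085]
contact_force: [-0.1, 0.5, -4.8]
grip_width: 13.7
finger_force: 30.0
time: 21.7
tool_pos: [473.1, 166.2, 171.1]
tcp_rot: [3.142, -0.0, -0.083]
contact_force: [1.4, -0.1, -4.3]
grip_width: 13.9
finger_force: 30.0
0.96 [260.3, 222.3] [([292, 194], [424.5, 99.1]), ([229, 196], [397.4, -94.4]), ([230, 249], [625.3, -113.8]), ([299, 245], [645.2, 76.0])]
```

View pics/w7.png

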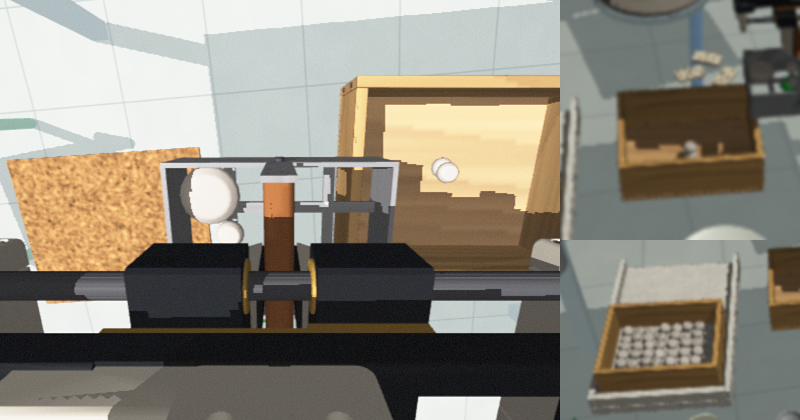

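```bash
python3 - <<'E'
from h import *
p=viewer.capture("wrist")
print(atz(p,(356,76),70),atz(p,(342,92),70),proj(p,(580,97,70)))
E
python3 -m handwheel '0 0.03 0 0 0 0 -1;0.02 0.11 0 0 0 0 -1;0.05 0.25 0 0 0 0 -1;0.07 0.42 0 0 0 0 -1;0.1 0.59 0 0 0 0 -1;0.12 0.72 0 0 0 0 -1;0.14 0.8 0 0 0 0 -1;0.143 0.83 0 0 0 0 -1'; python3 -m handwheel '0 0.03 0 0 0 0 -1;0.02 0.11 0 0 0 0 -1;0.05 0.25 0 0 0 0 -1;0.07 0.42 0 0 0 0 -1;0.1 0.59 0 0 0 0 -1;0.12 0.72 0 0 0 0 -1;0.14 0.8 0 0 0 0 -1;0.143 0.83 0 0 0 0 -1'
```

```text
[578.   99.3] [567.3 110.3] [358.9  72.9]
time: 22.57
tool_pos: [480.5, 81.9, 171.1]
tcp_rot: [3.141, -0.0, -0.084]
contact_force: [-0.4, 0.3, -4.8]
grip_width: 13.8
finger_force: 30.0
time: 23.23
tool_pos: [487.9, -1.7, 171.1]
tcp_rot: [3.141, -0.0, -0.083]
contact_force: [0.2, -0.6, -4.3]
grip_width: 14.0
finger_force: 30.0
```

```bash
python3 -m handwheel '0 0 0.02 0 0 0 -1;0 0 0.05 0 0 0 -1;0 0 0.09 0 0 0 -1;0 0 0.12 0 0 0 -1;0 0 0.14 0 0 0 -1;0 0 0.14 0 0 0 -1;0 0 0.14 0 0 0 -1;0 0 0.14 0 0 0 -1'; python3 -m handwheel '0.2 0 0 0 0 0 -1;0.2 0 0 0 0 0 -1;-0.2 0 0 0 0 0 -1;-0.2 0 0 0 0 0 -1;0.2 0 0 0 0 0 -1;0.2 0 0 0 0 0 -1;-0.2 0 0 0 0 0 -1;0 0 0 0 0 0 -1'; python3 -m handwheel '0 0.2 0 0 0 0 -1;0 0.2 0 0 0 0 -1;0 -0.2 0 0 0 0 -1;0 -0.2 0 0 0 0 -1;0 0.2 0 0 0 0 -1;0 0.2 0 0 0 0 -1;0 -0.2 0 0 0 0 -1;0 0 0 0 0 0 -1';python3 -m handwheel '0.2 0 0 0 0 0 -1;0.2 0 0 0 0 0 -1;-0.2 0 0 0 0 0 -1;-0.2 0 0 0 0 0 -1;0.2 0 0 0 0 0 -1;0.2 0 0 0 0 0 -1;-0.2 0 0 0 0 0 -1;0 0 0 0 0 0 -1'; python3 -m handwheel '0 0.2 0 0 0 0 -1;0 0.2 0 0 0 0 -1;0 -0.2 0 0 0 0 -1;0 -0.2 0 0 0 0 -1;0 0.2 0 0 0 0 -1;0 0.2 0 0 0 0 -1;0 -0.2 0 0 0 0 -1;0 0 0 0 0 0 -1';python3 - <<'E'
from h import *
p=viewer.capture("wrist");a=viewer.capture("scene");b=viewer.capture("side")
B=np.zeros((600,800,3),np.uint8);B[:300,:400]=cv2.resize(p["frame"],(400,300));B[:300,400:]=cv2.resize(a["frame"][150:270,200:360],(400,300));B[300:,:400]=cv2.resize(b["frame"][120:270,240:440],(400,300),interpolation=cv2.INTER_CUBIC)
B[300:,400:]=cv2.resize(p["frame"][100:250,180:380],(400,300),interpolation=cv2.INTER_CUBIC);save({"frame":B},"sh1")
E
```

```text
time: 23.9
tool_pos: [487.7, -0.7, 157.1]
tcp_rot: [-3.142, -0.0, -0.083]
contact_force: [0.0, 0.2, -4.2]
grip_width: 13.4
finger_force: 30.0
time: 24.57
tool_pos: [466.9, 2.7, 149.4]
tcp_rot: [-3.139, 0.035, -0.082]
contact_force: [-5.8, 0.8, -9.4]
grip_width: 13.8
finger_force: 30.0
time: 25.23
tool_pos: [488.1, 8.9, 157.6]
tcp_rot: [-3.136, -0.001, -0.074]
contact_force: [-2.4, -1.7, -4.1]
grip_width: 13.7
finger_force: 30.0
time: 25.9
tool_pos: [467.5, 2.5, 149.7]
tcp_rot: [-3.139, 0.034, -0.082]
contact_force: [-6.1, 1.2, -8.6]
grip_width: 13.8
finger_force: 30.0
time: 26.57
tool_pos: [488.3, 8.8, 157.7]
tcp_rot: [-3.136, -0.001, -0.074]
contact_force: [-1.6, -2.2, -4.4]
grip_width: 13.7
finger_force: 30.0
```

View pics/sh1.png

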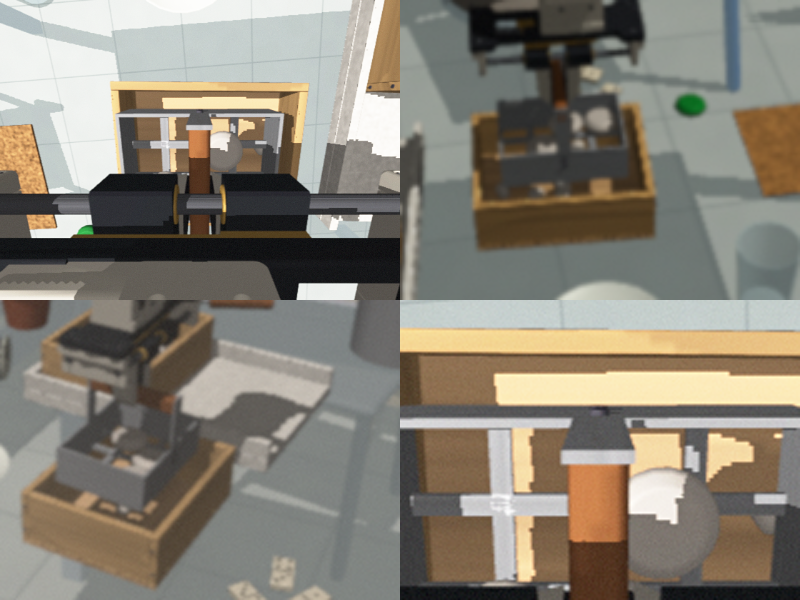

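```bash
python3 -m handwheel '0.2 0 0 0 0 0 -1;0.2 0 0 0 0 0 -1;-0.2 0 0 0 0 0 -1;-0.2 0 0 0 0 0 -1;0.2 0 0 0 0 0 -1;0.2 0 0 0 0 0 -1;-0.2 0 0 0 0 0 -1;0 0 0 0 0 0 -1'; python3 -m handwheel '0 0.2 0 0 0 0 -1;0 0.2 0 0 0 0 -1;0 -0.2 0 0 0 0 -1;0 -0.2 0 0 0 0 -1;0 0.2 0 0 0 0 -1;0 0.2 0 0 0 0 -1;0 -0.2 0 0 0 0 -1;0 0 0 0 0 0 -1';python3 -m handwheel '0.15 0.15 0 0 0 0 -1;0.15 0.15 0 0 0 0 -1;-0.15 -0.15 0 0 0 0 -1;-0.15 -0.15 0 0 0 0 -1;0.15 -0.15 0 0 0 0 -1;0.15 -0.15 0 0 0 0 -1;-0.15 0.15 0 0 0 0 -1;0 0 0 0 0 0 -1'; python3 -m handwheel '0.2 0 0 0 0 0 -1;0.2 0 0 0 0 0 -1;-0.2 0 0 0 0 0 -1;-0.2 0 0 0 0 0 -1;0.2 0 0 0 0 0 -1;0.2 0 0 0 0 0 -1;-0.2 0 0 0 0 0 -1;0 0 0 0 0 0 -1'; python3 -m handwheel '0 0.2 0 0 0 0 -1;0 0.2 0 0 0 0 -1;0 -0.2 0 0 0 0 -1;0 -0.2 0 0 0 0 -1;0 0.2 0 0 0 0 -1;0 0.2 0 0 0 0 -1;0 -0.2 0 0 0 0 -1;0 0 0 0 0 0 -1'; python3 -m handwheel '0 0 0 0 0 0 -1;0 0 0 0 0 0 -1;0 0 0 0 0 0 -1;0 0 0 0 0 0 -1;0 0 0 0 0 0 -1;0 0 0 0 0 0 -1'
python3 - <<'E'
from h import *
p=viewer.capture("wrist");a=viewer.capture("scene");b=viewer.capture("side")
for c in(p,a,b):
  for n in("small1_c","big1_c"): print(n,[(round(r["score"],2),np.round(r["centre"]).tolist()) for r in viewer.recognise(n,c)])
B=np.zeros((600,800,3),np.uint8);B[:300,:400]=cv2.resize(a["frame"][180:240,230:310],(400,300),interpolation=cv2.INTER_CUBIC);B[:300,400:]=cv2.resize(b["frame"][150:225,250:350],(400,300),interpolation=cv2.INTER_CUBIC)
B[300:,:400]=cv2.resize(p["frame"][100:250,150:350],(400,300),interpolation=cv2.INTER_CUBIC);save({"frame":B},"sh2")
E
```

```text
time: 27.38
tool_pos: [467.2, 1.8, 149.5]
tcp_rot: [-3.139, 0.034, -0.085]
contact_force: [-6.3, 1.3, -9.2]
grip_width: 13.9
finger_force: 30.0
time: 28.05
tool_pos: [488.1, 8.1, 157.5]
tcp_rot: [-3.136, -0.001, -0.076]
contact_force: [-2.0, -1.7, -4.5]
grip_width: 13.7
finger_force: 30.0
time: 28.72
tool_pos: [477.4, -5.2, 153.9]
tcp_rot: [3.139, 0.016, -0.089]
contact_force: [-2.6, 0.3, -5.3]
grip_width: 13.5
finger_force: 30.0
time: 29.38
tool_pos: [467.7, 2.1, 149.8]
tcp_rot: [-3.139, 0.033, -0.083]
contact_force: [-6.0, 2.2, -8.6]
grip_width: 13.6
finger_force: 30.0
time: 30.05
tool_pos: [488.1, 8.4, 157.6]
tcp_rot: [-3.137, -0.001, -0.075]
contact_force: [-0.0, -1.6, -3.9]
grip_width: 13.5
finger_force: 30.0
time: 30.55
tool_pos: [487.6, -1.4, 157.1]
tcp_rot: [-3.142, -0.0, -0.084]
contact_force: [0.6, 0.4, -4.3]
grip_width: 13.6
finger_force: 30.0
small1_c [(0.57, [348.0, 202.0])]
big1_c [(0.56, [304.0, 235.0])]
small1_c []
big1_c [(0.17, [169.0, 230.0])]
small1_c [(0.29, [216.0, 202.0])]
big1_c [(0.66, [309.0, 196.0])]
```

View pics/sh2.png

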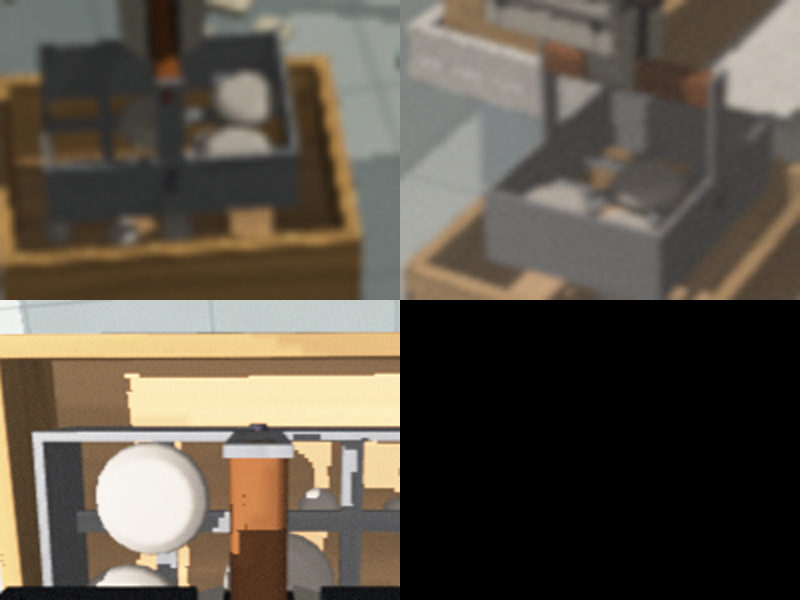

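```bash
python3 -m handwheel '0 0.2 0 0 0 0 -1;0 0.2 0 0 0 0 -1;0 -0.2 0 0 0 0 -1;0 -0.2 0 0 0 0 -1;0 0.2 0 0 0 0 -1;0 0.2 0 0 0 0 -1;0 -0.2 0 0 0 0 -1;0 0 0 0 0 0 -1';python3 -m handwheel '0.2 0 0 0 0 0 -1;0.2 0 0 0 0 0 -1;-0.2 0 0 0 0 0 -1;-0.2 0 0 0 0 0 -1;0.2 0 0 0 0 0 -1;0.2 0 0 0 0 0 -1;-0.2 0 0 0 0 0 -1;0 0 0 0 0 0 -1'; python3 -m handwheel '0 0 0 0 0 0 -1;0 0 0 0 0 0 -1;0 0 0 0 0 0 -1;0 0 -0.03 0 0 0 -1;0 0 -0.08 0 0 0 -1;0 0 -0.12 0 0 0 -1;0 0 -0.14 0 0 0 -1;0 0 -0.14 0 0 0 -1'
python3 -m handwheel '0 -0.03 0 0 0 0 -1;-0.02 -0.11 0 0 0 0 -1;-0.05 -0.25 0 0 0 0 -1;-0.07 -0.42 0 0 0 0 -1;-0.1 -0.59 0 0 0 0 -1;-0.12 -0.72 0 0 0 0 -1;-0.14 -0.8 0 0 0 0 -1;-0.143 -0.83 0 0 0 0 -1';python3 -m handwheel '0 -0.03 0 0 0 0 -1;-0.02 -0.11 0 0 0 0 -1;-0.05 -0.25 0 0 0 0 -1;-0.07 -0.42 0 0 0 0 -1;-0.1 -0.59 0 0 0 0 -1;-0.12 -0.72 0 0 0 0 -1;-0.14 -0.8 0 0 0 0 -1;-0.143 -0.83 0 0 0 0 -1'
python3 - <<'E'
from h import *
p=viewer.capture("wrist");a=viewer.capture("scene");b=viewer.capture("side")
for c in(p,a,b):
  for n in("small1_c",): print(n,[(round(r["score"],2),np.round(r["centre"]).tolist()) for r in viewer.recognise(n,c)])
B=np.zeros((600,800,3),np.uint8);B[:300,:400]=cv2.resize(a["frame"][180:255,220:320],(400,300),interpolation=cv2.INTER_CUBIC);B[:300,400:]=cv2.resize(b["frame"][180:300,230:390],(400,300),interpolation=cv2.INTER_CUBIC)
B[300:,:400]=cv2.resize(p["frame"],(400,300));B[300:,400:]=cv2.resize(a["frame"][160:235,290:390],(400,300),interpolation=cv2.INTER_CUBIC);save({"frame":B},"sh3")
E
```

```text
time: 31.67
tool_pos: [487.7, 8.9, 157.2]
tcp_rot: [-3.137, -0.0, -0.074]
contact_force: [-0.3, 0.3, -5.2]
grip_width: 13.5
finger_force: 30.0
time: 32.33
tool_pos: [467.6, 2.6, 149.6]
tcp_rot: [-3.139, 0.033, -0.082]
contact_force: [-6.6, 0.0, -9.1]
grip_width: 13.7
finger_force: 30.0
time: 33.0
tool_pos: [488.2, -0.9, 172.0]
tcp_rot: [3.141, -0.002, -0.083]
contact_force: [0.1, 0.5, -3.9]
grip_width: 13.6
finger_force: 30.0
time: 33.67
tool_pos: [479.6, 84.6, 170.9]
tcp_rot: [-3.141, 0.001, -0.081]
contact_force: [-0.5, 0.0, -4.0]
grip_width: 13.5
finger_force: 30.0
time: 34.33
tool_pos: [472.5, 167.9, 171.0]
tcp_rot: [-3.142, 0.0, -0.082]
contact_force: [0.1, -0.4, -4.4]
grip_width: 13.8
finger_force: 30.0
small1_c [(0.54, [516.0, 181.0]), (0.49, [439.0, 178.0])]
small1_c []
small1_c []
```

View pics/sh3.png

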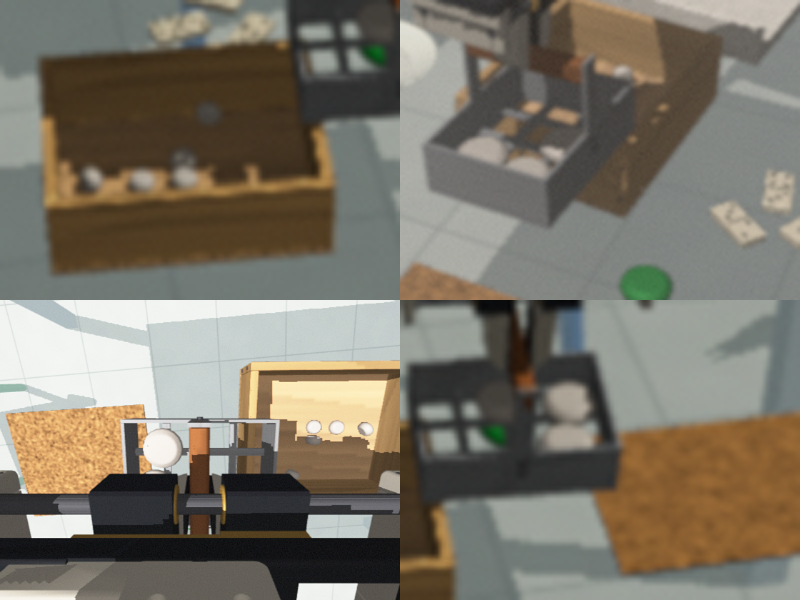

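```bash
python3 - <<'E'
from h import *
a=viewer.capture("scene");b=viewer.capture("side")
c,s=np.cos(-.083),np.sin(-.083);o=bot.get_obs()["tool_pos"][:2]
loc=lambda w:(np.array([[c,s],[-s,c]])@(w-o)).round()
for x,y in((553,155),(485,150),(525,165),(530,150)):
  print("side",loc(atz(b,(230+(x-400)*.4,180+y*.4),118)))
for x,y in((570,400),(565,438),(495,400)):
  print("scene",loc(atz(a,(290+(x-400)*.25,160+(y-300)*.25),118)))
g=b["frame"][232:252,264:298].astype(int).sum(2)//3
print("\n".join(" ".join("%3d"%v for v in r) for r in g))
E
```

```text
side [-44.  30.]
side [ 4. 50.]
side [-31.  51.]
side [-25.  33.]
scene [-15.  48.]
scene [29. 37.]
scene [-21.  -8.]
130 128 126 124 124 125 120 118 113 111 107  94  81  74  73  69  66  68  68  75  77  74  75  73  76  77  79  78  79  82  80  79  78  83
134 133 133 133 132 132 126 119 107 103  96  91  78  72  69  72  71  71  73  76  74  76  75  74  78  80  81  80  82  82  80  83  81  82
141 142 139 136 134 131 122 104  90  86  85  81  77  70  70  72  71  74  74  76  76  74  74  77  77  81  82  82  80  80  83  82  80  82
158 159 156 150 141 130 112  91  84  86  87  79  71  70  70  70  73  73  74  76  73  74  75  80  79  81  82  82  82  82  82  83  80  80
167 168 167 164 156 143 121 104 101 110 110  96  86  75  73  72  71  72  73  74  72  75  78  80  81  82  83  82  82  83  79  82  80  83
168 168 168 168 167 156 141 125 123 126 129 117  97  86  78  75  73  72  71  72  71  78  92  91  90  87  85  83  81  80  80  80  81  83
168 167 168 169 167 162 151 135 128 128 122 113  94  90  80  74  73  74  71  71  74  85 110 120 119 115 106  95  92  88  84  84  85  91
169 171 168 168 167 164 151 13
[... 1037 characters left out ...]
  98  81  71  68  69
110 107 109 109 108 113 113 117 122 130 138 144 151 155 159 163 166 165 169 167 167 169 166 158 142 128 120 115 104  86  73  69  69  71
110 110 110 110 109 107 107 110 109 112 117 122 131 136 141 147 150 157 160 165 167 167 167 159 148 134 125 110  89  74  71  69  70  67
110 110 109 108 110 110 109 109 108 108 107 111 111 115 121 125 132 139 145 152 156 161 161 155 145 130 114  92  78  68  67  69  70  70
108 108 110 109 110 109 109 109 109 107 109 109 109 108 111 113 115 119 125 132 138 143 149 145 132 116  97  79  71  68  69  67  70  69
110 109 109 109 108 109 108 108 108 110 108 109 108 108 109 108 108 110 113 114 117 122 128 128 115  94  78  72  68  70  69  71  67  69
```

```bash
python3 - <<'E'
from h import *
a=viewer.capture("scene");b=viewer.capture("side")
print("blob",b["frame"][239:243,288:294].reshape(-1,3).mean(0),"big",b["frame"][245:248,276:284].reshape(-1,3).mean(0))
print("behind at z=0,70,113",atz(b,(290,241),0),atz(b,(290,241),70),atz(b,(290,241),113))
q=proj(a,(*atz(b,(290,241),113),113)); print("scene px",q); u,v=q.astype(int)
print(a["frame"][v-6:v+7:2,u-8:u+9:2].tolist())
E
```

```text
blob [166.5        157.41666667 148.29166667] big [174.95833333 165.79166667 156.66666667]
behind at z=0,70,113 [497.3  58.4] [460.5 141.1] [438.  191.8]
scene px [322.8 182.3]
[[[67, 66, 59], [45, 40, 35], [41, 23, 11], [47, 26, 12], [58, 47, 38], [59, 58, 54], [50, 51, 49], [50, 51, 50], [49, 50, 49]], [[50, 50, 49], [45, 41, 38], [53, 31, 15], [81, 45, 20], [79, 54, 36], [50, 50, 49], [49, 49, 50], [49, 50, 51], [48, 49, 49]], [[60, 58, 55], [54, 52, 49], [68, 41, 22], [123, 71, 35], [118, 72, 41], [56, 52, 50], [52, 53, 52], [64, 63, 62], [86, 84, 79]], [[67, 64, 58], [66, 61, 56], [60, 49, 41], [103, 81, 68], [105, 83, 69], [68, 66, 64], [102, 101, 97], [158, 151, 141], [167, 158, 146]], [[67, 63, 58], [65, 62, 57], [52, 49, 45], [52, 44, 40], [51, 44, 38], [64, 65, 63], [116, 111, 102], [168, 160, 147], [171, 162, 149]], [[70, 67, 61], [70, 66, 61], [56, 54, 51], [47, 35, 27], [49, 40, 35], [97, 102, 97], [106, 101, 93], [153, 145, 134], [169, 161, 147]], [[75, 71, 65], [75, 71, 65], [56, 55, 52], [47, 47, 46], [49, 49, 49], [87, 89, 87], [73, 70, 65], [114, 108, 99], [143, 136, 126]]]
```

```bash
python3 -m handwheel '0 -0.03 0 0 0 0 -1;-0.02 -0.11 0 0 0 0 -1;-0.05 -0.25 0 0 0 0 -1;-0.07 -0.42 0 0 0 0 -1;-0.1 -0.59 0 0 0 0 -1;-0.12 -0.73 0 0 0 0 -1;-0.14 -0.81 0 0 0 0 -1;-0.149 -0.84 0 0 0 0 -1';python3 -m handwheel '0 -0.03 0 0 0 0 -1;-0.02 -0.11 0 0 0 0 -1;-0.05 -0.25 0 0 0 0 -1;-0.07 -0.42 0 0 0 0 -1;-0.1 -0.59 0 0 0 0 -1;-0.12 -0.73 0 0 0 0 -1;-0.14 -0.81 0 0 0 0 -1;-0.149 -0.84 0 0 0 0 -1'; python3 -m handwheel '0 0 0.03 0 0 0 -1;0 0 0.11 0 0 0 -1;0 0 0.25 0 0 0 -1;0 0 0.42 0 0 0 -1;0 0 0.6 0 0 0 -1;0 0 0.75 0 0 0 -1;0 0 0.84 0 0 0 -1;0 0 0.87 0 0 0 -1'; python3 -m handwheel '0 0 0.01 0 0 0 -1;0 0 0.01 0 0 0 -1;0 0 0.01 0 0 0 -0.1;0 0 0.01 0 0 0 -0.1;0 0 0.01 0 0 0 -0.1;0 0 0.01 0 0 0 -0.1;0 0 -0.3 0 0 0 -0.1;0 0 -0.6 0 0 0 -0.1'; python3 -m handwheel '0 0 -0.4 0 0 0 -0.1;-0.3 0 -0.8 0 0 0 -0.1;-0.6 0.2 -0.9 0 0 0 -0.1;-0.6 0.5 -0.9 0 0 0 -0.1;-0.6 0.5 -0.9 0 0 0 -0.1;-0.6 0.5 -0.9 0 0 0 -0.1'
python3 - <<'E'
from h import *
p=viewer.capture("wrist");a=viewer.capture("scene");b=viewer.capture("side")
g=p["frame"].astype(int); m=((g.min(2)>110)&(g[...,0]>g[...,2]+8)&(g[...,0]<g[...,2]+45)).astype(np.uint8);m[240:]=0
n,l,s,c=cv2.connectedComponentsWithStats(m)
for i in range(1,n):
    if s[i,4]>25: print(s[i].tolist(),c[i].round(),atz(p,c[i],28))
print("expected sieve corners px",[proj(p,(x,y,49)) for x,y in((407,270),(515,262),(405,412),(517,408))])
B=np.zeros((600,800,3),np.uint8);B[:,:]=0
B[:420,:560]=p["frame"];B[:240,560:]=cv2.resize(a["frame"][170:230,330:410],(240,180)).repeat(2,0)[:240] if 0 else cv2.resize(a["frame"][170:230,330:410],(240,240))
B[240:480,560:]=cv2.resize(b["frame"][265:385,180:300],(240,240));B[420:,:240]=cv2.resize(a["frame"][190:310,90:250],(240,180));B[420:,250:490]=cv2.resize(a["frame"][180:255,220:320],(240,180));save({"frame":B},"fin")
E
```

```text
time: 35.5
tool_pos: [464.4, 253.5, 170.9]
tcp_rot: [-3.141, 0.0, -0.081]
contact_force: [0.0, 0.4, -5.2]
grip_width: 14.1
finger_force: 30.0
time: 36.17
tool_pos: [456.7, 337.9, 170.9]
tcp_rot: [-3.142, 0.0, -0.082]
contact_force: [-0.3, -0.7, -4.9]
grip_width: 13.8
finger_force: 30.0
time: 36.83
tool_pos: [457.3, 335.6, 87.4]
tcp_rot: [3.141, -0.002, -0.083]
contact_force: [-12.6, -10.9, 44.0]
grip_width: 13.5
finger_force: 30.0
time: 37.5
tool_pos: [455.9, 336.0, 142.7]
tcp_rot: [3.139, 0.004, -0.083]
contact_force: [0.5, 0.3, 1.1]
grip_width: 41.1
finger_force: 0.0
time: 38.0
tool_pos: [393.0, 291.3, 234.5]
tcp_rot: [-3.141, -0.001, -0.084]
contact_force: [1.0, -0.1, -0.8]
grip_width: 41.4
finger_force: 0.0
[426, 52, 5, 48, 48] [428.  76.] [507.1 120.5]
[514, 82, 21, 18, 264] [524.  91.] [482.7  15.6]
[542, 83, 18, 18, 249] [551.  92.] [479.2 -14.3]
[161, 98, 3, 31, 31] [162. 113.] [493.1 412.9]
[419, 101, 7, 68, 68] [422. 134.] [445.6 124.9]
[513, 102, 21, 11, 175] [523. 107.] [465.6  14.9]
[182, 107, 34, 42, 835] [201. 127.] [474.2 372.6]
[291, 108, 7, 22, 27] [296. 120.] [472.7 265.2]
[246, 110, 19, 20, 37] [259. 124.] [472.5 306.5]
[241, 136, 25, 14, 36] [256. 139.] [456.9 311.4]
[179, 149, 33, 36, 824] [196. 166.] [431.5 384. ]
[485, 148, 19, 13, 160] [494. 154.] [417.   42.2]
[300, 151, 2, 28, 28] [301. 164.] [423.6 263.5]
[234, 156, 23, 36, 656] [244. 173.] [419.  330.2]
[465, 178, 32, 1, 32] [480. 178.] [390.3  55.4]
[433, 220, 29, 20, 256] [448. 231.] [327.6  89.3]
expected sieve corners px [array([297.1, 182. ]), array([297.5,  76.1]), array([170.1, 194.4]), array([155.3,  86.9])]
```

View pics/fin.png

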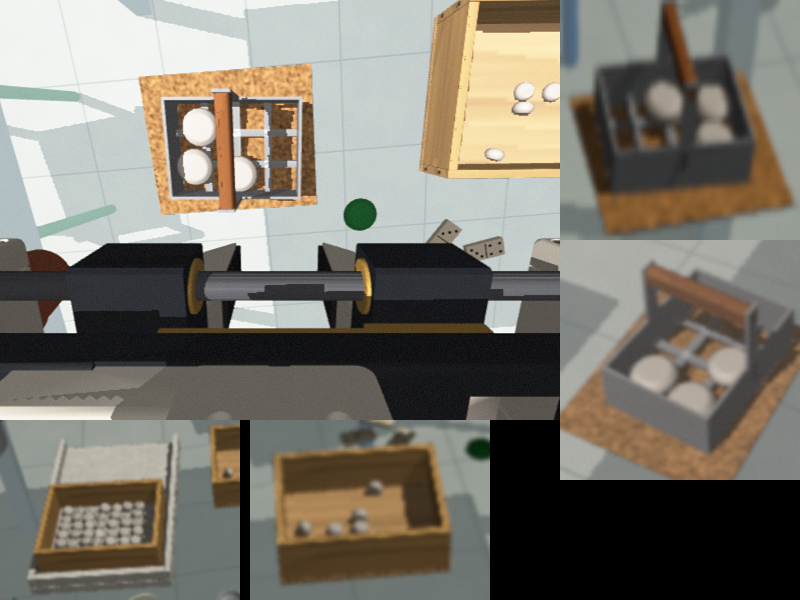

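```bash
M='x'; python3 -m handwheel '0.1 0.4 0 0 0 0 0;0.2 0.8 0 0 0 0 0;0.2 0.89 0 0 0 0 0;0.2 0.89 0 0 0 0 0'; python3 -m handwheel '0.1 0.4 0 0 0 0 0;0.2 0.8 0 0 0 0 0;0.2 0.89 0 0 0 0 0'; python3 -m handwheel '0.1 0.4 0 0 0 0 0;0.2 0.8 0 0 0 0 0;0.2 0.89 0 0 0 0 0'; python3 -m handwheel '0.1 0.4 0 0 0 0 0;0.2 0.8 0 0 0 0 0;0.2 0.89 0 0 0 0 0'; python3 -m handwheel '0.1 0.4 0 0 0 0 0;0.2 0.8 0 0 0 0 0;0.2 0.89 0 0 0 0 0';python3 -m handwheel '0.1 0.4 0 0 0 0 0;0.2 0.8 0 0 0 0 0;0.2 0.89 -0.2 0 0 0 0;0.2 0.89 -0.2 0 0 0 0;0.2 0.89 -0.2 0 0 0 0' 
python3 - <<'E'
from h import *
print(bot.get_obs()["tool_pos"],bot.get_obs()["tcp_rot"])
p=viewer.capture("wrist");a=viewer.capture("scene");save(p,"o1")
for q in(p,a):
 for n,z in(("tray_old_c",90),("shelf",45)):
  for k in viewer.cut_out(n,q)[:2]:
   c=max(cv2.findContours(k["pixels"].astype(np.uint8),0,2)[0],key=cv2.contourArea);u=cv2.approxPolyDP(c,4,True)[:,0]
   print(n,round(k["score"],2),[(t.tolist(),atz(q,t,z).tolist()) for t in u])
E
```

```text
time: 38.48
tool_pos: [406.2, 200.0, 233.5]
tcp_rot: [3.141, 0.001, -0.086]
contact_force: [0.9, 1.1, -0.2]
grip_width: 45.8
finger_force: 0.0
time: 38.73
tool_pos: [419.5, 108.8, 233.7]
tcp_rot: [3.14, -0.0, -0.084]
contact_force: [-0.1, -0.4, -0.4]
grip_width: 45.5
finger_force: 0.0
time: 38.98
tool_pos: [432.5, 17.9, 233.8]
tcp_rot: [3.14, -0.001, -0.085]
contact_force: [0.6, -0.7, 0.6]
grip_width: 46.1
finger_force: 0.0
time: 39.23
tool_pos: [445.2, -72.7, 233.8]
tcp_rot: [3.14, -0.001, -0.085]
contact_force: [0.5, -0.8, 0.6]
grip_width: 46.0
finger_force: 0.0
time: 39.48
tool_pos: [457.7, -163.1, 233.6]
tcp_rot: [3.14, -0.001, -0.085]
contact_force: [-0.3, -0.4, 0.6]
grip_width: 45.6
finger_force: 0.0
time: 39.9
tool_pos: [469.4, -249.0, 253.9]
tcp_rot: [-3.141, -0.001, -0.083]
contact_force: [0.8, -0.1, 0.1]
grip_width: 46.0
finger_force: 0.0
[ 469.39007247 -248.95417235  253.94019703] [-3.14093950e+00 -1.01955038e-03 -8.31444525e-02]
tray_old_c 0.66 [([216, 0], [657.7, -207.8]), ([221, 128], [546.8, -197.9]), ([430, 132], [525.7, -404.5]), ([448, 0], [640.2, -416.2])]
shelf 0.
[... 279 characters left out ...]
 ([428, 135], [521.0, -423.2]), ([222, 130], [545.9, -190.7]), ([216, 0], [674.4, -201.2])]
tray_old_c 0.2 [([407, 219], [619.4, 395.7]), ([391, 188], [476.7, 398.2]), ([394, 212], [583.9, 369.6]), ([386, 217], [600.2, 339.8]), ([348, 219], [588.2, 230.6]), ([339, 195], [479.4, 233.2]), ([334, 196], [481.2, 217.2]), ([345, 228], [622.8, 212.1])]
shelf 0.84 [([207, 199], [368.9, -163.3]), ([200, 206], [398.6, -186.9]), ([135, 210], [380.0, -385.9]), ([130, 205], [352.9, -402.4]), ([124, 232], [474.1, -413.7]), ([198, 229], [501.7, -198.3]), ([198, 285], [716.5, -209.2]), ([117, 292], [701.7, -418.5]), ([111, 283], [667.5, -436.3]), ([112, 305], [742.6, -428.1]), ([203, 299], [765.4, -199.0])]
```

```bash
python3 -m handwheel '0.2 0.1 0 0 0 -0.498 -0.3;0.4 0.3 0 0 0 -0.498 -0.3;0.75 0.47 0.2 0 0 -0.498 -0.3;0.75 0.47 0.5 0 0 -0.498 -0.3;0.75 0.47 0.5 0 0 -0.498 -0.3;0.75 0.47 0.5 0 0 -0.498 -0.3;0.75 0.47 0.5 0 0 -0.498 -0.3;0.75 0.47 0.5 0 0 -0.498 -0.3'; python3 -m handwheel '0 0 0 0 0 -0.18 -0.3;0 0 0 0 0 -0.18 -0.3;0 0 0 0 0 -0.18 -0.3;0 0 0 0 0 -0.18 -0.3;0 0 0 0 0 -0.18 -0.3;0 0 0 0 0 -0.18 -0.3'
python3 - <<'E'
from h import *
print(bot.get_obs()["tool_pos"],bot.get_obs()["tcp_rot"])
p=viewer.capture("wrist");save(p,"o2")
for n,z in(("tray_old_c",90),("shelf",45)):
  for k in viewer.cut_out(n,p)[:2]:
   c=max(cv2.findContours(k["pixels"].astype(np.uint8),0,2)[0],key=cv2.contourArea);u=cv2.approxPolyDP(c,4,True)[:,0]
   print(n,round(k["score"],2),[(t.tolist(),atz(p,t,z).tolist()) for t in u])
E
```

```text
time: 40.87
tool_pos: [539.4, -302.3, 203.5]
tcp_rot: [-3.141, -0.0, 0.924]
contact_force: [-0.2, 0.2, -0.0]
grip_width: 32.0
finger_force: 0.0
time: 41.37
tool_pos: [539.4, -302.4, 203.9]
tcp_rot: [-3.141, -0.0, 1.486]
contact_force: [-1.3, -0.4, 0.8]
grip_width: 32.0
finger_force: 0.0
[ 539.39407245 -302.41998328  203.89200869] [-3.14137562e+00 -2.57436902e-04  1.48557684e+00]
tray_old_c 0.82 [([275, 87], [545.7, -199.2]), ([274, 269], [530.6, -358.4]), ([306, 270], [560.5, -361.9]), ([313, 243], [568.7, -335.6]), ([338, 248], [591.4, -342.5]), ([342, 242], [595.2, -336.9]), ([432, 241], [677.5, -342.9]), ([454, 254], [698.3, -357.5]), ([482, 90], [713.1, -215.8])]
shelf 0.76 [([80, 67], [366.0, -160.4]), ([81, 76], [365.1, -168.1]), ([95, 84], [376.5, -176.1]), ([116, 245], [361.5, -336.6]), ([196, 241], [447.8, -339.4]), ([223, 248], [475.5, -349.7]), ([244, 243], [498.7, -346.0]), ([250, 268], [502.0, -375.3]), ([256, 270], [508.3, -378.2]), ([271, 268], [524.9, -377.3]), ([276, 84], [546.8, -190.7]), ([472, 88], [731.1, -210.0]), ([475, 80], [733.4, -203.2]), ([472, 75], [730.3, -198.5])]
```

```bash
python3 -m handwheel '0 0.01 0.3 0 0 0 -0.3;0 0.01 0.6 0 0 0 -0.3;0 0.01 0.9 0 0 0 -0.3;0 0.01 0.95 0 0 0 -0.3'; python3 -m handwheel '0 0 0.3 0 0 0 -0.3;0 0 0.47 0 0 0 -0.3;0 0 0.49 0 0 0 -0.3;0 0 0.49 0 0 0 -1;0 0 0.49 0 0 0 -1;0 0 0.49 0 0 0 -1;0 0 0.49 0 0 0 -1;0 0 0.49 0 0 0 -1'; python3 -m handwheel '0 0 0 0 0 0 -1;0 0 0 0 0 0 -1'
```

```text
time: 41.85
tool_pos: [537.8, -301.2, 103.9]
tcp_rot: [-3.134, -0.005, 1.481]
contact_force: [-2.0, 0.7, 0.1]
grip_width: 32.1
finger_force: 0.0
time: 42.52
tool_pos: [540.5, -303.7, 61.8]
tcp_rot: [3.14, 0.001, 1.482]
contact_force: [-3.1, -0.0, 6.3]
grip_width: 8.9
finger_force: 30.0
time: 42.68
tool_pos: [540.5, -303.7, 61.8]
tcp_rot: [3.14, 0.001, 1.482]
contact_force: [-4.0, 1.1, 6.9]
grip_width: 8.7
finger_force: 30.0
```

```bash
python3 -m handwheel '0 -0.04 -0.02 0 0 0 -1;0 -0.12 -0.02 0 0 0 -1;0 -0.26 -0.02 0 0 0 -1;0.01 -0.44 -0.02 0 0 0 -1;0.01 -0.62 -0.02 0 0 0 -1;0.02 -0.77 -0.02 0 0 0 -1;0.02 -0.86 -0.02 0 0 0 -1;0.02 -0.9 -0.02 0 0 0 -1';python3 -m handwheel '0 -0.04 0 0 0 0 -1;0 -0.12 0 0 0 0 -1;0 -0.26 0 0 0 0 -1;0.01 -0.44 0 0 0 0 -1;0.01 -0.62 0 0 0 0 -1;0.02 -0.77 0 0 0 0 -1;0.02 -0.86 0 0 0 0 -1;0.02 -0.895 0 0 0 0 -1'; python3 -m handwheel '0 0 0.02 0 0 0 -1;0 0 0.02 0 0 0 -1;0 0 0.02 0 0 0 -0.5;0 0 0.02 0 0 0 -0.5;0 0 0.02 0 0 0 -0.5;0 0 -0.3 0 0 0 -0.5;0 0 -0.7 0 0 0 -0.5;0 0 -1 0 0 0 -0.5';python3 -m handwheel '0 0.4 -0.3 0 0 0 -0.3;0 0.8 -0.6 0 0 0 -0.3;0 0.9 -0.6 0 0 0 -0.3;0 0.9 -0.6 0 0 0 -0.3'
python3 - <<'E'
from h import *
print(bot.get_obs()["tool_pos"],bot.get_obs()["tcp_rot"])
p=viewer.capture("wrist");save(p,"o3")
for n,z in(("tray_old_c",90),("shelf",45)):
  for k in viewer.cut_out(n,p)[:2]:
   c=max(cv2.findContours(k["pixels"].astype(np.uint8),0,2)[0],key=cv2.contourArea);u=cv2.approxPolyDP(c,4,True)[:,0]
   print(n,round(k["score"],2),[(t.tolist(),atz(p,t,z).tolist()) for t in u])
E
```

```text
time: 43.35
tool_pos: [449.6, -293.0, 62.2]
tcp_rot: [-3.141, -0.0, 1.482]
contact_force: [0.4, -0.0, -2.8]
grip_width: 9.0
finger_force: 30.0
time: 44.02
tool_pos: [361.0, -283.3, 62.1]
tcp_rot: [-3.141, -0.0, 1.482]
contact_force: [1.2, -0.1, -2.3]
grip_width: 8.6
finger_force: 30.0
time: 44.68
tool_pos: [362.6, -283.7, 164.1]
tcp_rot: [3.141, 0.0, 1.483]
contact_force: [0.3, -0.8, 0.5]
grip_width: 22.9
finger_force: 0.0
time: 45.02
tool_pos: [456.6, -292.5, 224.9]
tcp_rot: [3.134, 0.004, 1.485]
contact_force: [-0.7, 1.3, -0.6]
grip_width: 32.1
finger_force: 0.0
[ 456.58570735 -292.48963207  224.87743079] [3.13413679 0.00393256 1.48474726]
tray_old_c 0.67 [([163, 85], [367.1, -177.3]), ([177, 242], [354.7, -321.4]), ([214, 242], [391.1, -324.6]), ([219, 249], [395.0, -332.4]), ([243, 242], [419.6, -327.1]), ([249, 246], [425.1, -331.9]), ([252, 270], [425.3, -357.8]), ([306, 270], [479.8, -362.7]), ([312, 243], [487.6, -334.2]), ([339, 249], [514.1, -342.9]), ([347, 241], [522.3, -335.2]), ([355, 86], [533.6, -192.4])]
shelf 0.81 [([173, 74], [364.2, -160.8]), ([176, 84], [365.6, -170.3]), ([354, 86], [543.6, -187.3]), ([348, 241], [532.6, -352.3]), ([433, 242], [629.8, -362.1]), ([473, 270], [678.2, -401.4]), ([502, 269], [712.2, -403.2]), ([541, 82], [731.7, -199.6])]
```

```bash
python3 -m handwheel '0.4 0 0 0 0 0 -0.3;0.8 0 0 0 0 0 -0.3;0.985 0.01 0 0 0 0 -0.3';python3 -m handwheel '0.4 0 0 0 0 0 -0.3;0.8 0 0 0 0 0 -0.3;0.985 0.01 0 0 0 0 -0.3';python3 -m handwheel '0.4 0 0 0 0 0 -0.3;0.8 0 0 0 0 0 -0.3;0.985 0.01 0 0 0 0 -0.3';python3 -m handwheel '0.4 0 0 0 0 0.499 -0.3;0.8 0 0 0 0 0.499 -0.3;0.985 0.01 0 0 0 0.499 -0.3;0.985 0.01 0 0 0 0.499 -0.3;0.985 0.01 0 0 0 0.499 -0.3;0.985 0.01 0 0 0 0.499 -0.3;0.985 0.01 0 0 0 0.499 -0.3;0.985 0.01 0 0 0 0.499 -0.3';python3 -m handwheel '0 0 0.2 0 0 0.181 -0.3;0 0 0.4 0 0 0.181 -0.3;0 0 0.4 0 0 0.181 -0.3;0 0 0.4 0 0 0.181 -0.3;0 0 0.4 0 0 0.181 -0.3;0 0 0.4 0 0 0.181 -0.3' 
python3 - <<'E'
from h import *
print(bot.get_obs()["tool_pos"],bot.get_obs()["tcp_rot"])
p=viewer.capture("wrist");a=viewer.capture("scene")
for q,n in((p,"tray_new_c"),(a,"tray_new_c")):
  for k in viewer.cut_out(n,q)[:2]:
   c=max(cv2.findContours(k["pixels"].astype(np.uint8),0,2)[0],key=cv2.contourArea);u=cv2.approxPolyDP(c,4,True)[:,0]
   print(n,round(k["score"],2),[(t.tolist(),atz(q,t,70).tolist()) for t in u])
E
```

```text
time: 45.42
tool_pos: [459.3, -189.9, 220.8]
tcp_rot: [-3.138, -0.003, 1.482]
contact_force: [0.5, -0.6, 0.1]
grip_width: 32.2
finger_force: 0.0
time: 45.67
tool_pos: [468.9, -91.8, 221.1]
tcp_rot: [-3.139, -0.002, 1.483]
contact_force: [-0.1, -0.5, -0.7]
grip_width: 31.9
finger_force: 0.0
time: 45.92
tool_pos: [478.7, 6.0, 221.2]
tcp_rot: [-3.139, -0.001, 1.484]
contact_force: [0.3, 0.6, -0.2]
grip_width: 32.3
finger_force: 0.0
time: 46.58
tool_pos: [488.8, 100.2, 221.0]
tcp_rot: [-3.141, 0.002, 0.508]
contact_force: [-0.9, -0.2, 0.6]
grip_width: 32.1
finger_force: 0.0
time: 47.08
tool_pos: [488.9, 100.1, 181.0]
tcp_rot: [3.141, 0.003, -0.057]
contact_force: [-0.4, 1.2, -0.6]
grip_width: 32.0
finger_force: 0.0
[488.88282395 100.08038953 181.03904682] [ 3.14120731e+00  2.55080283e-03 -5.74157884e-02]
tray_new_c 0.77 [([269, 117], [569.7, 103.4]), ([268, 270], [433.8, 113.3]), ([307, 270], [431.7, 77.0]), ([309, 246], [455.3, 74.3]), ([315, 242], [458.9, 68.8]), ([336, 249], [451.0, 49.8]), ([348, 242], [457.1, 38.8]), ([436, 243], [451.5, -41.2]), ([473, 271], [421.7, -77.7]), ([492, 269], [422.7, -95.1]), ([521, 120], [555.4, -103.5])]
tray_new_c 0.74 [([0, 197], [516.5, 342.7]), ([0, 238], [479.2, 353.5]), ([6, 237], [479.8, 347.8]), ([6, 222], [493.7, 343.8]), ([55, 210], [502.1, 297.5]), ([59, 226], [487.3, 297.5]), ([43, 228], [486.3, 312.2]), ([42, 235], [479.8, 314.8]), ([58, 235], [479.0, 300.4]), ([64, 257], [457.6, 299.9]), ([72, 257], [457.2, 292.6]), ([70, 236], [477.4, 289.8]), ([93, 236], [476.2, 269.0]), ([96, 259], [453.9, 270.9]), ([78, 259], [454.9, 287.5]), ([84, 266], [447.7, 283.5]), ([104, 254], [458.4, 262.6]), ([103, 236], [475.7, 260.0]), ([111, 237], [474.3, 253.0]), ([114, 247], [464.6, 252.1]), ([136, 242], [468.3, 231.2]), ([131, 200], [507.2, 228.8])]
tray_new_c 0.89 [([296, 192], [417.2, 113.2]), ([231, 195], [393.7, -87.8]), ([233, 248], [623.0, -105.2]), ([301, 243], [638.6, 83.0])]
```

```bash
python3 -m handwheel '-0.045 -0.05 0.3 0 0 0.005 -0.3;-0.045 -0.05 0.6 0 0 0.005 -0.3;-0.045 -0.05 0.9 0 0 0.005 -0.3;-0.045 -0.05 0.9 0 0 0.005 -0.3'; python3 -m handwheel '0 0 0.3 0 0 0 -0.3;0 0 0.55 0 0 0 -0.3;0 0 0.58 0 0 0 -0.3;0 0 0.58 0 0 0 -0.3;0 0 0.58 0 0 0 -1;0 0 0.58 0 0 0 -1;0 0 0.58 0 0 0 -1;0 0 0.58 0 0 0 -1'; python3 -m handwheel '0 0 0 0 0 0 -1;0 0 0 0 0 0 -1;0 0 -0.02 0 0 0 -1;0 0 -0.07 0 0 0 -1;0 0 -0.15 0 0 0 -1;0 0 -0.23 0 0 0 -1;0 0 -0.28 0 0 0 -1;0 0 -0.3 0 0 0 -1'; python3 -m handwheel '0 0 -0.03 0 0 0 -1;0 0 -0.1 0 0 0 -1;0 0 -0.22 0 0 0 -1;0 0 -0.37 0 0 0 -1;0 0 -0.52 0 0 0 -1;0 0 -0.65 0 0 0 -1;0 0 -0.72 0 0 0 -1;0 0 -0.75 0 0 0 -1'
```

```text
time: 47.62
tool_pos: [482.2, 105.7, 87.4]
tcp_rot: [3.14, 0.01, -0.069]
contact_force: [-1.5, -0.2, -0.0]
grip_width: 32.0
finger_force: 0.0
time: 48.28
tool_pos: [486.8, 106.1, 35.3]
tcp_rot: [-3.141, -0.002, -0.07]
contact_force: [-0.8, -5.7, 2.2]
grip_width: 10.1
finger_force: 2.2
time: 48.95
tool_pos: [486.6, 106.1, 65.3]
tcp_rot: [-3.141, -0.002, -0.07]
contact_force: [0.7, 0.5, -4.5]
grip_width: 9.0
finger_force: 30.0
time: 49.62
tool_pos: [486.5, 106.1, 140.3]
tcp_rot: [-3.141, -0.002, -0.07]
contact_force: [0.3, -0.0, -4.0]
grip_width: 9.0
finger_force: 30.0
```

```bash
python3 -m handwheel '0.01 0.03 0 0 0 0 -1;0.05 0.1 0 0 0 0.002 -1;0.12 0.22 0 0 0 0.004 -1;0.2 0.38 0 0 0 0.005 -1;0.29 0.54 0 0 0 0.006 -1;0.36 0.66 0 0 0 0.008 -1;0.4 0.73 0 0 0 0.0086 -1;0.416 0.761 0 0 0 0.0086 -1'; python3 -m handwheel '0.01 0.03 0 0 0 0 -1;0.06 0.1 0 0 0 0 -1;0.13 0.22 0 0 0 0 -1;0.21 0.37 0 0 0 0 -1;0.3 0.53 0 0 0 0 -1;0.38 0.65 0 0 0 0 -1;0.42 0.72 0 0 0 0 -1;0.436 0.75 0 0 0 0 -1';python3 -m handwheel '0.01 0.03 0 0 0 0 -1;0.06 0.1 0 0 0 0 -1;0.13 0.22 0 0 0 0 -1;0.21 0.37 0 0 0 0 -1;0.3 0.53 0 0 0 0 -1;0.38 0.65 0 0 0 0 -1;0.42 0.72 0 0 0 0 -1;0.436 0.75 0 0 0 0 -1';python3 -m handwheel '0.01 0.03 0 0 0 0 -1;0.06 0.1 0 0 0 0 -1;0.13 0.22 0 0 0 0 -1;0.21 0.37 0 0 0 0 -1;0.3 0.53 0 0 0 0 -1;0.38 0.65 0 0 0 0 -1;0.42 0.72 0 0 0 0 -1;0.436 0.75 0 0 0 0 -1'; python3 - <<'E'
from h import *
print(bot.get_obs()["tool_pos"],bot.get_obs()["tcp_rot"])
p=viewer.capture("wrist");a=viewer.capture("scene");b=viewer.capture("side")
for q,n,z in((p,"tray_new_c",175),(p,"shelf",45),(a,"tray_old_c",90),(b,"shelf",45)):
  for k in viewer.cut_out(n,q)[:2]:
   c=max(cv2.findContours(k["pixels"].astype(np.uint8),0,2)[0],key=cv2.contourArea);u=cv2.approxPolyDP(c,4,True)[:,0]
   print(n,round(k["score"],2),[(t.tolist(),atz(q,t,z).tolist()) for t in u])
E
```

```text
time: 50.28
tool_pos: [522.5, 25.9, 138.4]
tcp_rot: [3.141, 0.001, -0.099]
contact_force: [0.3, 0.2, -3.3]
grip_width: 8.9
finger_force: 30.0
time: 50.95
tool_pos: [558.9, -53.0, 138.9]
tcp_rot: [3.141, -0.0, -0.098]
contact_force: [-0.2, 0.2, -3.7]
grip_width: 9.1
finger_force: 30.0
time: 51.62
tool_pos: [594.9, -132.0, 138.9]
tcp_rot: [3.141, -0.0, -0.098]
contact_force: [-0.2, 0.8, -3.3]
grip_width: 9.0
finger_force: 30.0
time: 52.28
tool_pos: [630.8, -210.2, 138.8]
tcp_rot: [3.142, 0.0, -0.097]
contact_force: [-0.3, 0.8, -3.9]
grip_width: 9.1
finger_force: 30.0
[ 630.84829915 -210.24525618  138.84596728] [ 3.14150673e+00  4.63616700e-06 -9.73207713e-02]
tray_new_c 0.69 [([267, 92], [713.7, -214.0]), ([270, 270], [643.5, -207.8]), ([289, 270], [642.7, -215.8]), ([293, 242], [655.0, -218.5]), ([396, 242], [650.9, -260.8]), ([424, 270], [637.2, -272.5]), ([451, 270], [636.1, -283.8]), ([463, 260], [640.2, -288.7]), ([488, 270], [634.6, -299.4]), ([523, 270], [633.1, -314.1]), ([535, 239], [646.7, -317.7]), ([559, 229], [650.1, -326.9]), ([559, 90], [704.1, -320.1])]
shelf 0.93 [([252, 242], [611.5, -185.5]), ([267, 243], [609.3, -198.1]), ([269, 89], [731.2, -212.7]), ([559, 88], [710.7, -429.9]), ([251, 86], [734.6, -199.4])]
tray_old_c 0.36 [([146, 239], [563.8, -339.3]), ([149, 243], [581.2, -330.7])]
shelf 0.87 [([405, 154], [344.6, -402.4]), ([376, 195], [358.4, -150.0]), ([315, 172], [538.6, -192.9]), ([316, 156], [570.9, -280.6]), ([335, 136], [567.8, -430.5]), ([314, 150], [590.3, -313.4]), ([273, 141], [725.3, -316.0]), ([253, 155], [736.3, -208.6]), ([252, 168], [702.2, -139.4]), ([372, 205], [354.5, -101.7]), ([403, 167], [331.6, -322.6])]
```

```bash
python3 -m handwheel '0 0 0.03 0 0 0 -1;0 0 0.11 0 0 0 -1;0 0 0.22 0 0 0 -1;0 0 0.36 0 0 0 -1;0 0 0.5 0 0 0 -1;0 0 0.6 0 0 0 -1;0 0 0.67 0 0 0 -1;0 0 0.7 0 0 0 -1'; python3 -m handwheel '0 0 0.03 0 0 0 -1;0 0 0.07 0 0 0 -1;0 0 0.1 0 0 0 -1;0 0 0.12 0 0 0 -1;0 0 0.135 0 0 0 -1;0 0 0.135 0 0 0 -1'
```

```text
time: 53.3
tool_pos: [629.8, -209.0, 67.1]
tcp_rot: [-3.141, 0.003, -0.097]
contact_force: [-0.6, 0.7, -3.2]
grip_width: 8.9
finger_force: 30.0
time: 53.8
tool_pos: [630.7, -209.5, 55.7]
tcp_rot: [3.141, -0.0, -0.097]
contact_force: [-0.6, 0.9, -3.1]
grip_width: 8.8
finger_force: 30.0
```

```bash
python3 -m handwheel '0 0 0.015 0 0 0 -1;0 0 0.015 0 0 0 -1;0 0 0.015 0 0 0 -0.5;0 0 0.015 0 0 0 -0.5;0 0 0.015 0 0 0 -0.5;0 0 -0.3 0 0 0 -0.5;0 0 -0.7 0 0 0 -0.5;0 0 -1 0 0 0 -0.5';python3 -m handwheel '-0.3 0 -0.4 0 0 0 -0.3;-0.6 0 -0.7 0 0 0 -0.3;-0.9 0 -0.7 0 0 0 -0.3;-0.9 0 -0.7 0 0 0 -0.3;-0.9 0 -0.7 0 0 0 -0.3'
python3 - <<'E'
from h import *
print(bot.get_obs()["tool_pos"],bot.get_obs()["tcp_rot"])
p=viewer.capture("wrist");a=viewer.capture("scene");b=viewer.capture("side")
for q,n,z in((p,"tray_new_c",90),(p,"shelf",45),(a,"tray_new_c",90),(a,"sieve_grip",50),(a,"mat",4)):
  for k in viewer.cut_out(n,q)[:2]:
   c=max(cv2.findContours(k["pixels"].astype(np.uint8),0,2)[0],key=cv2.contourArea);u=cv2.approxPolyDP(c,4,True)[:,0]
   print(n,round(k["score"],2),[(t.tolist(),atz(q,t,z).tolist()) for t in u])
g=p["frame"].astype(int); m=((g.min(2)>110)&(g[...,0]>g[...,2]+8)&(g[...,0]<g[...,2]+45)).astype(np.uint8);m[240:]=0
n,l,s,c=cv2.connectedComponentsWithStats(m)
print([(s[i].tolist(),atz(p,c[i],32).tolist()) for i in range(1,n) if s[i,4]>60])
E
```

```text
time: 54.47
tool_pos: [631.0, -209.6, 157.8]
tcp_rot: [3.141, -0.001, -0.097]
contact_force: [1.2, -0.4, 0.8]
grip_width: 23.0
finger_force: 0.0
time: 54.88
tool_pos: [540.1, -200.7, 226.8]
tcp_rot: [3.141, -0.002, -0.098]
contact_force: [-0.1, 0.0, -0.7]
grip_width: 32.6
finger_force: 0.0
[ 540.10374024 -200.72041541  226.84673815] [ 3.14083203e+00 -1.71286049e-03 -9.76858004e-02]
tray_new_c 0.72 [([274, 0], [714.2, -214.0]), ([276, 194], [552.0, -199.3]), ([492, 194], [531.8, -405.2]), ([527, 0], [693.9, -422.2])]
shelf 0.62 [([256, 0], [732.1, -197.9]), ([259, 268], [457.6, -169.4]), ([269, 270], [454.0, -180.8]), ([270, 199], [538.6, -190.9]), ([284, 195], [541.5, -206.8]), ([273, 191], [547.2, -195.2]), ([273, 0], [730.5, -214.0])]
shelf 0.18 [([440, 93], [631.2, -375.0]), ([436, 107], [618.0, -371.3]), ([451, 109], [614.5, -386.8]), ([450, 96], [627.3, -385.2])]
tray_new_c 0.79 [([197, 232], [561.9, -198.7]), ([123, 235], [535.7, -403.2]), ([114, 268], [657.8, -419.0]), ([115, 290], [733.8, -411.1]), ([197, 287], [761.5, -208.6])]
sieve_grip 0.85 [([341, 188], [400.7, 263.6]), 
[... 274 characters left out ...]
5]), ([386, 217], [512.0, 381.7]), ([347, 219], [498.3, 259.7]), ([340, 196], [386.0, 267.5]), ([334, 196], [382.3, 248.1]), ([347, 228], [537.7, 248.6])]
mat 0.49 [([197, 232], [470.3, -204.7]), ([123, 236], [446.2, -427.2]), ([112, 278], [612.0, -447.4]), ([115, 290], [657.5, -436.0]), ([196, 287], [687.1, -218.1])]
[([0, 0, 15, 25, 130], [754.4, 52.2]), ([49, 0, 34, 9, 61], [753.2, -9.6]), ([260, 0, 15, 240, 1000], [647.3, -200.7]), ([365, 86, 19, 20, 291], [636.4, -311.8]), ([396, 88, 19, 19, 297], [631.9, -344.3]), ([436, 93, 17, 19, 257], [622.7, -386.0]), ([388, 111, 19, 12, 196], [612.8, -336.1]), ([346, 158, 17, 14, 173], [565.6, -288.1]), ([300, 219, 32, 21, 467], [494.2, -239.7])]
```

```bash
python3 -m handwheel '-0.4 0 0 0 0 0 0;-0.8 0.1 -0.2 0 0 0 0;-0.9 0.2 -0.3 0 0 0 0;-0.9 0.2 -0.3 0 0 0 0;-0.9 0.2 -0.3 0 0 0 0;-0.9 0.2 -0.3 0 0 0 0'
python3 - <<'E'
from h import *
p=viewer.capture("wrist");o=np.array([531,-301.7]);c,s=np.cos(-.105),np.sin(-.105)
for n in("tray_old_c","tray_new_c"):
  for k in viewer.cut_out(n,p)[:3]:
   q=max(cv2.findContours(k["pixels"].astype(np.uint8),0,2)[0],key=cv2.contourArea);u=cv2.approxPolyDP(q,4,True)[:,0]
   print(n,round(k["score"],2),[(t.tolist(),(np.array([[c,s],[-s,c]])@(atz(p,t,90)-o)).round().tolist()) for t in u])
E
```

```text
time: 55.78
tool_pos: [450.1, -211.8, 255.1]
tcp_rot: [-3.141, -0.0, -0.097]
contact_force: [0.2, 0.2, 0.3]
grip_width: 46.1
finger_force: 0.0
tray_old_c 0.8 [([462, 118], [-6.0, -99.0]), ([251, 118], [-8.0, 109.0]), ([255, 269], [-169.0, 107.0]), ([318, 269], [-169.0, 37.0]), ([326, 242], [-137.0, 29.0]), ([361, 253], [-149.0, -10.0]), ([366, 241], [-135.0, -14.0]), ([444, 241], [-134.0, -100.0])]
tray_new_c 0.95 [([252, 0], [94.0, 107.0]), ([253, 88], [20.0, 107.0]), ([258, 105], [5.0, 102.0]), ([435, 106], [5.0, -71.0]), ([468, 99], [12.0, -102.0]), ([483, 0], [96.0, -102.0])]
tray_new_c 0.71 [([0, 0], [93.0, 335.0]), ([24, 23], [74.0, 317.0]), ([56, 32], [67.0, 288.0]), ([89, 22], [76.0, 257.0]), ([106, 1], [93.0, 239.0])]
```

```bash
python3 -c "
from plant import bot; print(bot.close_job())"
```

```text
the job is handed in; nothing more can be done
None
```

I handed the job in at about 56 s of the 210 s; no verdict was returned. In my last checks the five small stones I counted were in the refilled tray, set square at the rear of the shelf; the older tray was at the front edge, and the sieve was back on its mat holding the three large stones.

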